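# Free the solder reel's spring clip with the removal fork

### The job

The solder reel on its holder is locked by a spring clip whose legs sit in a groove of the spindle: take the removal fork by its handle, lay its tines lightly on the reel's brittle top flange and, keeping them in touch with it, slide them in under the clip's ears; then ease the fork up a hair, so that your hand and not the flange carries the load, drive the wedge gently on until the clip has spread and come up out of the groove, where it stays, and stand the fork back upright on the bench. Then lift the clip off by its tab and set it down in the black parts tray. Do not pull at the clip by hand while it is still in the groove, force nothing, and leave the holder and the other things where they are.

Things in the scene. Friction and masses are not known exactly. Their poses are not given: they have to be found in the camera images.
- holder: Reel holder, 4 kg, standing on the bench: grey base 150 x 120 x 10 mm, steel spindle through a solder reel. Origin: underside of the base on the spindle axis, z up. The reel's upper flange is 68 mm across; its top differs from reel to reel, 58.8 to 62.8 mm above the bench: not measured, find it by touch. Do not shift the holder; push reel and spindle with less than 18 N.
- spindle_seat (a point): Point on the spindle axis at the top of its collar (22 mm across, 65 mm above the bench), where the clip rests. Heights above it: guide 14 mm across to 9 mm; groove 10 mm across to 14.8 mm; ridge swelling to 14 mm across at 17.3 to 18.1 mm; plain end 11.6 mm across from 20.3 mm up, its top at 34 mm.
- clip: Steel spring clip, about 30 g: a ring (23 mm across, 9 mm high) round the spindle, above it two sprung legs that grip the groove. Origin: on the ring's axis at its underside; x towards the tab, z up. Mouth towards -x. Raised 9 mm the legs pass the ridge and it springs up to 11 mm and stays there; raising takes up to 10 N, lifting off from there 1 to 3 N. Push it with less than 20 N.
- clip_ears (a point): Midway between the clip's two round-bottomed ears, on the spindle axis, 2.5 mm above the clip's underside. The ears stand out along the clip's y from the ring to 23 mm either side, 5 mm thick along x, undersides level with the clip's. The tines go under them, travelling along the clip's +x. Once they bear on the ears, ease the fork up by about 1 mm: the arm, not the reel, must carry the load.
- clip_tab (a point): Top centre of the clip's upright tab, 27 mm from the ring's axis and 42 mm above the clip's underside. The tab is 12 mm along the clip's x and 10 mm along its y and free for 27 mm below this point; pinch it across the clip's y to carry the clip.
- fork: Removal fork, about 180 g, standing on its flat foot. Origin: underside of the foot below the handle axis; x from handle to tine tips, z up. Handle: upright black bar 14 mm (x) x 24 mm (y), top 89 mm above the underside. Steel foot 16.5 mm high, 42 mm wide, from x = -14 mm. The slot between the tines is 28 mm wide and begins at x = 24 mm.
- fork_tip (a point): Midway between the ends of the two tines, at the underside, 92 mm ahead of the handle axis. Each tine lies 14 to 21 mm either side of the centre line; flat underside; 2 mm high for the last 3 mm, rising evenly to 16.5 mm high 45 mm back from the tip, then level to the handle.
- tray: Black open parts tray 130 (x) x 110 (y) x 22 mm high, walls and floor 4 to 5 mm. Origin: centre of its underside, z up.
- spare_reel: Bystander: small spare solder reel standing on its flange, 56 mm in diameter, 40 mm high; origin: centre of its underside.
- screwdriver: Bystander: screwdriver 170 mm long, lying; origin: underside at mid length, x along it.
- tin: Bystander: flat aluminium tin 60 mm in diameter, 18 mm high; origin: centre of its underside.
- tin_lid: Bystander: flat black lid 56 mm in diameter, 12 mm high; origin: centre of its underside.
- red_box: Bystander: open box 50 x 50 x 28 mm; origin: centre of its underside.
- brush: Bystander: brush 160 mm long, lying; origin: underside at mid length, x along it.
- flux_jar: Bystander: jar 44 mm in diameter, 60 mm high; origin: centre of its underside.

How it is judged:
On the way, in this order (a step that is already met when the one before it is completed fails the run):
1. the tines lie on the reel's flange, touching it (over 0.3 N), with their tips at or under the clip's ears while the clip is still down in its groove (x of fork_tip in the frame of clip between -0.006 and 0.03 m and y of fork_tip in the frame of clip between -0.01 and 0.01 m and z of fork_tip in the frame of clip between -0.012 and -0.0005 m and z of clip in the frame of holder below 0.069 m and contact force between fork and holder above 0.3 N), for 0.1 s.
2. the tines are under the clip's ears (tips 15 mm or more past the spindle axis) and the clip is raised 8.5 mm or more, out of its groove, untouched by the fingers (z of clip in the frame of holder above 0.0735 m and horizontal distance between clip and holder below 0.008 m and x of fork_tip in the frame of clip above 0.015 m and z of fork_tip in the frame of clip between -0.03 and 0 m and horizontal distance between fork_tip and clip below 0.075 m and contact force between the fingers and clip below 0.1 N), for 0.1 s.
3. the fork stands upright on the bench again, let go, with the clip still waiting on the spindle, out of its groove (height (world z) of fork below 0.006 m and angle between fork's own z axis and vertical below 0.1 rad and contact force between the fingers and fork below 0.1 N and z of clip in the frame of holder above 0.072 m and horizontal distance between clip and holder below 0.015 m), for 0.2 s.
At the end, for the whole second after the job is handed in: The clip rests still in the tray (its origin within the tray's walls and less than 30 mm above the tray's underside), and the fork stands still and upright (within 0.1 rad) on the bench (within 6 mm of its surface), both let go (x of clip in the frame of tray between -0.061 and 0.061 m and y of clip in the frame of tray between -0.051 and 0.051 m and z of clip in the frame of tray below 0.03 m and contact force between clip and tray above 0.05 N and linear speed of each of clip, fork below 0.02 m/s and height (world z) of fork below 0.006 m and angle between fork's own z axis and vertical below 0.1 rad); the robot touches nothing.
It fails at once if the fingers pull or push the clip with more than 1 N while it is still in its groove (contact force between the fingers and clip above 1 N and z of clip in the frame of holder below 0.072 m and horizontal distance between clip and holder below 0.02 m).
It fails at once if the holder with its reel and spindle is pushed with more than 18 N by the fork or the robot (contact force between any of fork, the arm and holder above 18 N).
It fails at once if the fork pushes the clip with more than 20 N (contact force between fork and clip above 20 N).
It fails at once if the clip is flung or dropped (faster than 1 m/s) (linear speed of clip above 1 m/s).
It fails at once if a bystander is moved by more than 30 mm, the tray by more than 40 mm or the holder by more than 20 mm (distance of any of spare_reel, screwdriver, tin, tin_lid, red_box, brush, flux_jar from where it was at the start of the episode above 0.03 m or distance of tray from where it was at the start of the episode above 0.04 m or distance of holder from where it was at the start of the episode above 0.02 m).
It also fails if it takes over 64 s, if anything falls off the work surface, if the arm or the gripper's body presses on something with over 40 N, if the wrist force passes 120 N, or if a joint passes its speed limit or range.

### The arm

A 7-joint arm with a two-finger parallel gripper is mounted at the origin on the work surface. World frame = base frame: x ahead of the robot, y to its left, z up, the work surface at z = 0. Lengths are in m, angles in rad, forces in N, time in s.
With the tool pointing down it reaches from about 0.425 to 0.875 m from the base axis. Payload 8.4 kg.
Tool frame: the origin (TCP) lies at the very end of the fingers, on their centre line; the grasp point (between the pads) lies 19 mm behind it (manip.grip_point_offset is the distance from the TCP to the grasp point, in m); z points along the fingers, y is the line along which they close (so a half turn about z gives the same grasp; the last joint's range is limited). The gripper opens to 87 mm and grips with 3 to 60 N. Pads are 19 mm wide; open, the fingers measure 117 mm over their backs; the gripper's body (75 mm by 190 mm) begins 51 mm behind the grasp point.
Start: joints at [1.24, 0.333, 0.04, 1.465, -0.013, 1.343, -0.059], TCP at [0.149, -0.633, 0.223] pointing down, gripper open.
Joint ranges: [-2.58, 2.58], [-0.38, 2.09], [-1.3, 1.39], [0.25, 2.4], [-1.5, 4.64], [0.08, 2.09], [-2.65, 2.65]. Speed limits (rad/s): [2.22, 2.22, 2.79, 2.79, 3.14, 3.14, 3.14].

### API

Orientations are given as a rotation vector (axis times angle).
In Python, from bench import manip gives the robot as it stands. The module is installed in compiled form; this text tells all that it offers.
- The arm moves only by the tool arm_command, never from a script. Its argument "commands" is a list of rows, each an object with "travel": the shift along the world's x, y, z in m, a list of three; "rot": the turn, a rotation vector about the world's x, y, z in degrees, a list of three; "grip": the finger opening in m, from 0 to 0.087. A call has 1 to 20 rows; each row is the pose to reach, as a shift and turn from the pose commanded when the call began; what a row does not reach only later rows make up. A row lasts 1/10 s, in which the tool goes at most 50 mm and 8.59 degrees, less where a joint would pass 70% of its speed; a pose out of reach is approached as far as the arm can. A call with a gripper value outside its range is refused whole. The fingers move at their own pace and stop on an object; "grip_force" is the grip in N (left out, the last holds). Time passes only in rows, so rows that repeat a pose let the fingers close. It gives the time, the measured TCP pose, the force, the opening and the grip force at its end, in the units of the state.
- manip.get_obs(): the state, without advancing time (a new reading comes with each control period).
- manip.capture(name): name is "side" or "top" or "wrist"; returns a dict with "frame" (420x560x3 uint8, red, green, blue), "camera_matrix" (3x3 intrinsics, pixels), "distortion" ([k1, k2, p1, p2, k3] as OpenCV has them; the pictures are not rectified), "position" and "orientation" of the camera in the world. Camera axes: x right, y down, z forward; pixel columns grow to the right and rows downward; lengths in m; the calibration is good to about 2 mm. A picture is of the moment at which its call begins. There is no depth.
- manip.sign_off(): hands the job in; it is judged then, once.
The state is a dict: "time_s": time; "joints": joint angles; "qd": joint speeds; "joint_torque": joint torques, N m; "tool_pos": TCP position; "tcp_rot": TCP orientation; "contact_force": force on the tool from outside, world axes, zero at the start; "ft_torque": the same for the moment, N m; "width": finger opening in m; "grasp_force": force on a finger pad.
Only numpy, scipy, OpenCV 4.12 (cv2) and the standard library are available. Lean on these libraries where they do the work, as an engineer would, in place of code of your own. Each camera call takes 0.05 s, during which the arm holds its last target. There are 200 camera calls.

## Working session

There is one attempt and no reset: what is moved stays moved. The work goes in short steps, Python scripts to look and compute and a tool call to move; the robot and the scene stay as the last step left them, time stands still between calls to the robot, and variables do not carry over. Pictures are saved under pics/ and viewed, at most 10 in all, crops included, and the job is handed in when it is done.

Besides the shell and the picture viewer there is one more tool, called after "Call:" as a command line: name --argument value ..., lists and objects as JSON in quotes. arm_command: Moves the arm, as the interface text tells. Its arguments: {"type":"object","properties":{"commands":{"type":"array","items":{"type":"object","properties":{"travel":{"type":"array","items":{"type":"number"}},"rot":{"type":"array","items":{"type":"number"}},"grip":{"type":"number"}}}},"grip_force":{"type":"number"}},"required":["commands"]}

```bash
mkdir -p pics; cat > h.py <<'E'
import numpy as np, cv2, pickle
from bench import manip
from scipy.spatial.transform import Rotation as R
def rot(o):
    o=np.array(o,float)
    return o if o.shape==(3,3) else (R.from_rotvec(o).as_matrix() if o.size==3 else R.from_quat(o).as_matrix())
def cap(n,tag):
    c=manip.capture(n); cv2.imwrite(f'pics/{tag}.png',c['frame'][:,:,::-1]); pickle.dump(c,open(f'pics/{tag}.pkl','wb')); return c
def load(tag): return pickle.load(open(f'pics/{tag}.pkl','rb'))
def ray(c,uv):
    p=cv2.undistortPoints(np.array([[uv]],float),np.array(c['camera_matrix']),np.array(c['distortion']))[0,0]
    return np.array(c['position']),rot(c['orientation'])@np.array([p[0],p[1],1])
def atz(c,uv,z):
    o,d=ray(c,uv); return o+d*(z-o[2])/d[2]
def proj(c,P):
    Rm=rot(c['orientation']); P=np.atleast_2d(P).astype(float)
    r=cv2.Rodrigues(Rm.T)[0]; t=-Rm.T@np.array(c['position'])
    return cv2.projectPoints(P,r,t,np.array(c['camera_matrix']),np.array(c['distortion']))[0][:,0]
E
python3 - <<'E'
from h import *
for n in ['side','top']:
    c=cap(n,n+'0'); print(n,np.round(c['position'],3),c['orientation'],np.round(c['camera_matrix'],1).tolist())
a=cv2.imread('pics/top0.png'); 
cv2.imwrite('pics/top0b.png',cv2.resize(a,(800,600)))
b=cv2.imread('pics/side0.png'); cv2.imwrite('pics/side0b.png',cv2.resize(b,(800,600)))
print(manip.get_obs(),manip.grip_point_offset)
E
```

```text
side [0.085 0.485 0.702] [-1.00258747  2.43612028 -1.0844264 ] [[407.9, 0.0, 279.2], [0.0, 407.9, 203.1], [0.0, 0.0, 1.0]]
top [ 0.343 -0.013  1.091] [-2.23303755  1.98274772 -0.20761336] [[386.7, 0.0, 278.3], [0.0, 386.7, 203.5], [0.0, 0.0, 1.0]]
{'time_s': 0.1, 'joints': array([ 1.23978682,  0.33383575,  0.0398818 ,  1.46615092, -0.01342718,
        1.34330178, -0.05849389]), 'qd': array([-2.94698686e-05, -2.15611042e-03,  2.35677357e-04, -9.84905034e-05,
        1.88414939e-04,  9.15998321e-04, -1.57571864e-03]), 'joint_torque': array([ 2.82425935e-03, -6.57814622e+01,  1.33890923e+00, -4.04710221e+01,
       -5.99044841e-02,  4.10044414e-02,  9.91130514e-05]), 'tool_pos': array([ 0.14921608, -0.6322184 ,  0.22176684]), 'tcp_rot': array([-3.11911789e+00, -3.63111463e-01,  3.71070837e-04]), 'contact_force': array([-0.29536856,  0.02004948, -0.13527809]), 'ft_torque': array([-0.01036952,  0.06254347, -0.02128257]), 'grasp_force': 0.0, 'width': 0.08706791426904063} 0.0187
```

View pics/top0b.png

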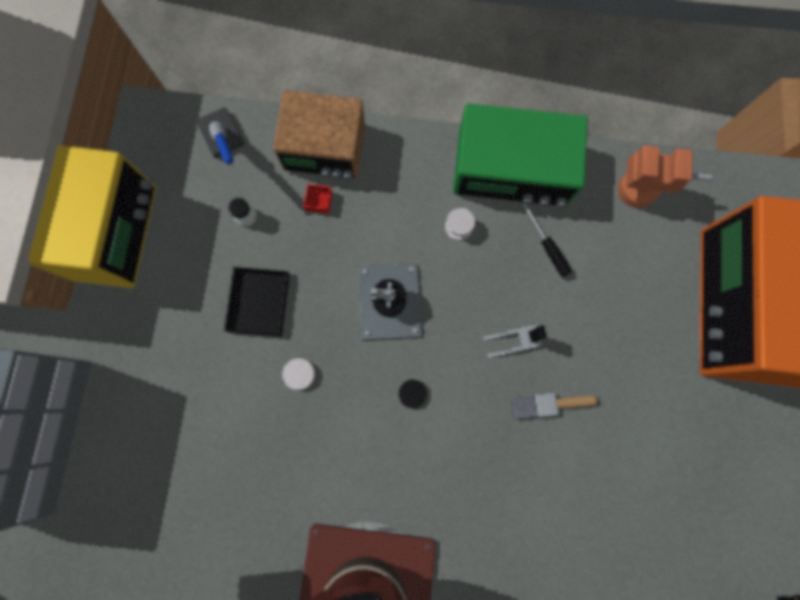

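View pics/side0b.png

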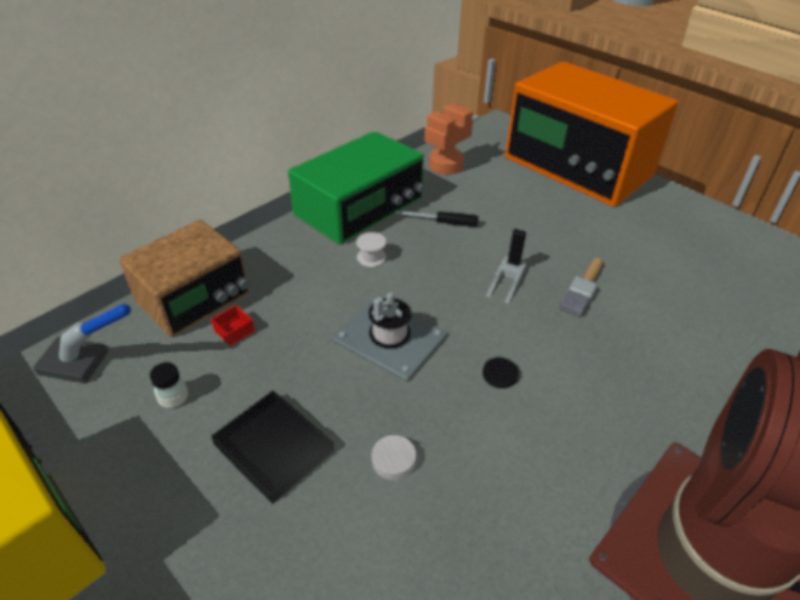

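The top view shows the tray at (257,302), the holder at (390,302), and the fork at (517,340) with its tines pointing left toward the holder. The side view matches. Next I'll look at enlarged crops.

```bash
python3 - <<'E'
from h import *
a=cv2.imread('pics/top0.png'); b=cv2.imread('pics/side0.png')
# scale 6.67 : crops of 60x45 -> 400x300
def cr(i,x,y,w=60,h=45): return cv2.resize(i[y:y+h,x:x+w],(400,300),interpolation=cv2.INTER_CUBIC)
m=np.vstack([np.hstack([cr(a,243,183),cr(a,332,216)]),np.hstack([cr(b,243,200),cr(b,330,160,68,51)])])
cv2.imwrite('pics/m0.png',m)
c=load('top0')
print('holder~',atz(c,(273,211),.01),'handle~',atz(c,(376,232),.089),'tray',atz(c,(180,211),.0))
E
```

```text
holder~ [0.54109048 0.01951036 0.01      ] handle~ [ 0.50329523 -0.25600501  0.089     ] tray [0.51138819 0.2839045  0.        ]
```

View pics/m0.png

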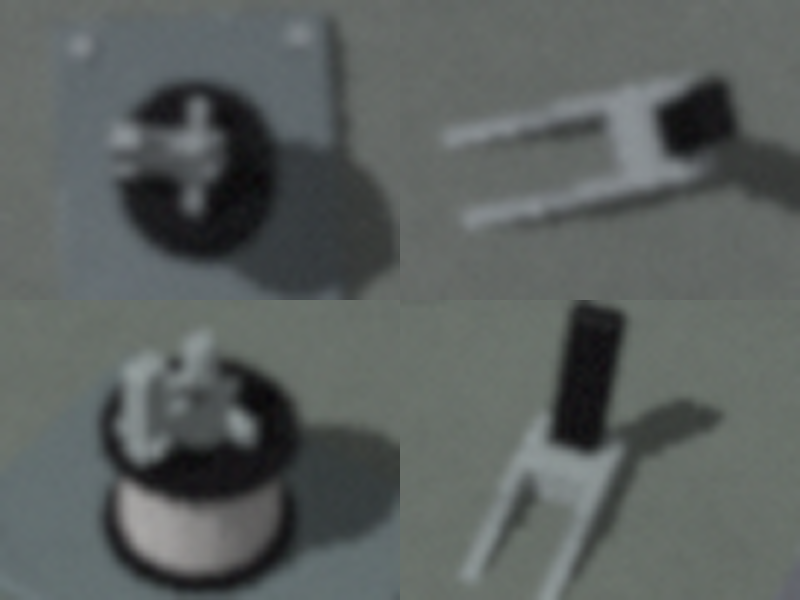

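The clip's tab points left in the picture (world +y), so its mouth faces the fork. I'll turn the crop pixels into positions.

```bash
python3 - <<'E'
from h import *
c=load('top0'); s=load('side0')
k=60/400
T1=lambda x,y:(243+x*k-.4,183+y*k-.4)
T2=lambda x,y:(332+(x-400)*k-.4,216+y*k-.4)
S1=lambda x,y:(243+x*k-.4,200+(y-300)*k-.4)
S2=lambda x,y:(330+(x-400)*.17-.4,160+(y-300)*.17-.4)
p=lambda n,v:print(n,np.round(v,4))
t1=atz(c,T2(444,138),.002);t2=atz(c,T2(466,221),.002);p('tips',[t1,t2]);tip=(t1+t2)/2;p('tip',tip)
p('tips side',[atz(s,S2(468,578),.001),atz(s,S2(548,600),.001)])
h=atz(c,T2(696,116),.06);p('handle z.06',h); d=tip-h; p('yaw',np.degrees(np.arctan2(d[1],d[0])));p('len',np.hypot(*d[:2]))
p('handle top side',atz(s,S2(602,311),.089))
f=atz(c,T1(196,171),.0608);p('flange c',f);p('flange L,R',[atz(c,T1(119,171),.0608),atz(c,T1(276,171),.0608)])
p('ears',[atz(c,T1(198,103),.070),atz(c,T1(195,208),.070)])
p('tab top',atz(c,T1(126,133),.107)); 
# base screws
p('flange side',atz(s,S1(200,428),.0608))
p('base',[atz(c,T1(55,12),.01),atz(c,T1(330,15),.01)])
o=manip.get_obs();p('R',rot(o['tcp_rot']))
E
```

```text
tips [[ 0.4923 -0.172   0.002 ]
 [ 0.4584 -0.1842  0.002 ]]
tip [ 0.4754 -0.1781  0.002 ]
tips side [[ 0.4944 -0.1741  0.001 ]
 [ 0.4615 -0.1876  0.001 ]]
handle z.06 [ 0.5052 -0.2632  0.06  ]
yaw 109.3577
len 0.0902
handle top side [ 0.5067 -0.2674  0.089 ]
flange c [0.539  0.0216 0.0608]
flange L,R [[ 0.5353  0.0527  0.0608]
 [ 0.5429 -0.0108  0.0608]]
ears [[0.5652 0.0239 0.07  ]
 [0.5221 0.0198 0.07  ]]
tab top [0.5419 0.0489 0.107 ]
flange side [0.5436 0.023  0.0608]
base [[ 0.6109  0.0923  0.01  ]
 [ 0.6238 -0.0259  0.01  ]]
R [[ 9.733e-01  2.297e-01 -4.000e-04]
 [ 2.297e-01 -9.733e-01  1.400e-03]
 [-1.000e-04 -1.400e-03 -1.000e+00]]
```

Call:
arm_command --commands '[{"travel": [0.18,0.18,0.03],"rot": [0,0,3]},{"travel": [0.18,0.18,0.03],"rot": [0,0,3]},{"travel": [0.18,0.18,0.03],"rot": [0,0,3]},{"travel": [0.18,0.18,0.03],"rot": [0,0,3]},{"travel": [0.18,0.18,0.03],"rot": [0,0,3]},{"travel": [0.357,0.367,0.03],"rot": [0,0,6]},{"travel": [0.357,0.367,0.03],"rot": [0,0,6]},{"travel": [0.357,0.367,0.03],"rot": [0,0,6]},{"travel": [0.357,0.367,0.03],"rot": [0,0,6]},{"travel": [0.357,0.367,0.03],"rot": [0,0,6]},{"travel": [0.357,0.367,0.03],"rot": [0,0,6]},{"travel": [0.357,0.367,0.03],"rot": [0,0,6]},{"travel": [0.357,0.367,0.03],"rot": [0,0,6]},{"travel": [0.357,0.367,0.03],"rot": [0,0,6]}]'

```text
invalid input
```

```bash
python3 - <<'E'
from h import *
c=cap('wrist','w1'); print(c['position'],rot(c['orientation']).round(3))
cv2.imwrite('pics/w1b.png',cv2.resize(cv2.imread('pics/w1.png'),(800,600)))
for P in [(0.506,-0.265,.089),(0.4754,-0.178,0),(0.541,.022,.099)]: print(P,proj(c,P)*800/560)
E
```

```text
[ 0.22770892 -0.61468752  0.38323015] [[ 0.23  -0.931 -0.284]
 [-0.973 -0.22  -0.065]
 [-0.002  0.292 -0.956]]
(0.506, -0.265, 0.089) [[203.47708677   5.03277252]]
(0.4754, -0.178, 0) [[   6.62912791 -163.92285694]]
(0.541, 0.022, 0.099) [[3687.02612852 3396.79962731]]
```

View pics/w1b.png

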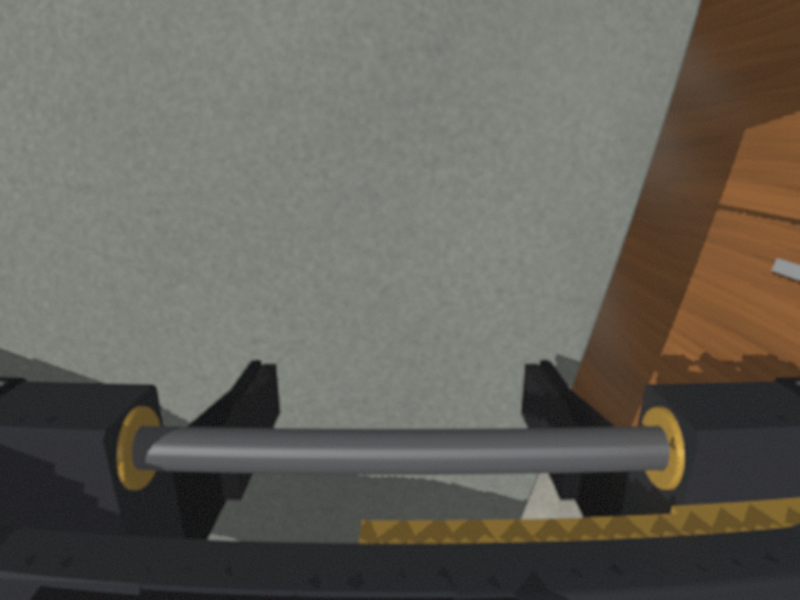

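The picture shows only the bench and the gripper fingers, because the move was refused. I'll give "grip" in every row.

Call:
arm_command --commands '[{"travel": [0.18,0.18,0.03],"rot": [0,0,3],"grip": 0.087},{"travel": [0.18,0.18,0.03],"rot": [0,0,3],"grip": 0.087},{"travel": [0.18,0.18,0.03],"rot": [0,0,3],"grip": 0.087},{"travel": [0.18,0.18,0.03],"rot": [0,0,3],"grip": 0.087},{"travel": [0.18,0.18,0.03],"rot": [0,0,3],"grip": 0.087},{"travel": [0.357,0.367,0.03],"rot": [0,0,6],"grip": 0.087},{"travel": [0.357,0.367,0.03],"rot": [0,0,6],"grip": 0.087},{"travel": [0.357,0.367,0.03],"rot": [0,0,6],"grip": 0.087},{"travel": [0.357,0.367,0.03],"rot": [0,0,6],"grip": 0.087},{"travel": [0.357,0.367,0.03],"rot": [0,0,6],"grip": 0.087},{"travel": [0.357,0.367,0.03],"rot": [0,0,6],"grip": 0.087},{"travel": [0.357,0.367,0.03],"rot": [0,0,6],"grip": 0.087}]' --grip_force 40

```text
time_s: 1.35
tool_pos: [0.5078, -0.2628, 0.2522]
tcp_rot: [-3.095, -0.534, -0.0]
contact_force: [-0.4, -0.4, -0.2]
width: 0.0872
grasp_force: 0.0
```

```bash
python3 - <<'E'
from h import *
c=cap('wrist','w2'); print(c['position'],rot(c['orientation']).round(3)); print(manip.get_obs()['tool_pos'])
cv2.imwrite('pics/w2b.png',cv2.resize(cv2.imread('pics/w2.png'),(800,600)))
for P in [(0.506,-0.265,.089),(0.4754,-0.178,0),(0.541,.022,.099)]: print(P,proj(c,P)*800/560)
E
```

```text
[ 0.58381457 -0.236824    0.41370142] [[ 0.335 -0.901 -0.275]
 [-0.942 -0.321 -0.096]
 [-0.001  0.291 -0.957]]
[ 0.50636192 -0.26521308  0.25217375]
(0.506, -0.265, 0.089) [[401.41994849 282.112326  ]]
(0.4754, -0.178, 0) [[290.99403637 255.54084764]]
(0.541, 0.022, 0.099) [[-8.15450111 89.90297755]]
```

View pics/w2b.png

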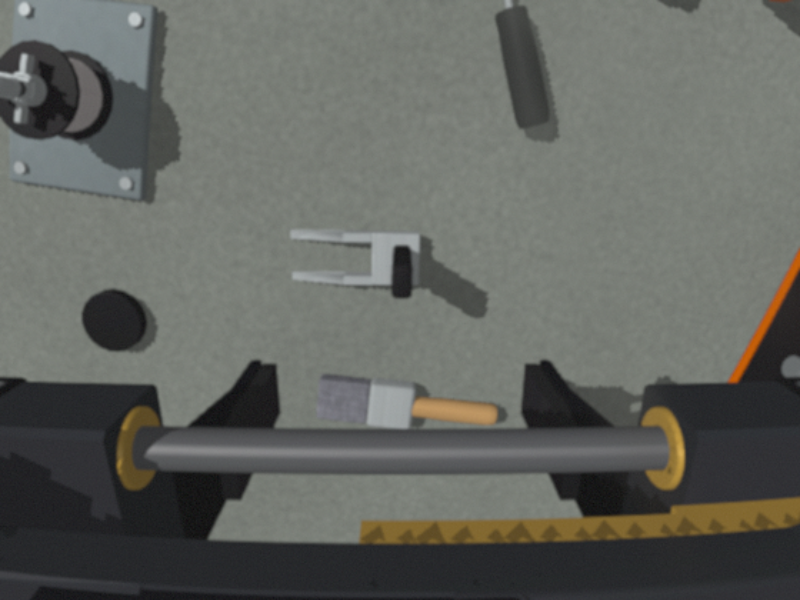

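Fork tips are at (291,236) and (292,276), and the projected tip (291,255) agrees. The handle top is at about (401,283), also as predicted. I'll check the yaw and the holder axis from this view, and descend.

```bash
python3 - <<'E'
from h import *
c=load('w2'); k=.7
q=lambda x,y,z:atz(c,(x*k-.15,y*k-.15),z)
p=lambda n,v:print(n,np.round(v,4))
a,b=q(290.5,236,.001),q(292,276,.001);p('tips',[a,b]);t=(a+b)/2;p('t',t)
e,f=q(421,236,.0165),q(419,288,.0165);p('rear',[e,f]);m=(e+f)/2
d=(t-m)[:2];p('len(106)',np.hypot(*d));p('yaw',np.degrees(np.arctan2(d[1],d[0])));p('yaw tips',np.degrees(np.arctan2(*(a-b)[[1,0]]))+90);p('yaw rear',np.degrees(np.arctan2(*(e-f)[[1,0]]))+90)
p('handle axis',t[:2]-.092*d/np.hypot(*d))
p('flange',[q(79,92,.0608),q(36,138,.0608),q(40,42,.0608)])
p('base',[q(156,8,.01),q(143,200,.01)])
p('ears',[q(26,57,.07),q(23,122,.067)])
p('screws',[q(135,20,.012),q(125,184,.012),q(25,10,.012),q(21,168,.012)])
E
```

```text
tips [[ 0.4914 -0.1729  0.001 ]
 [ 0.4592 -0.1836  0.001 ]]
t [ 0.4753 -0.1783  0.001 ]
rear [[ 0.5294 -0.273   0.0165]
 [ 0.4889 -0.2862  0.0165]]
len(106) 0.1068
yaw 108.4565
yaw tips 108.303
yaw rear 108.02
handle axis [ 0.5044 -0.2655]
flange [[ 0.5529 -0.0134  0.0608]
 [ 0.5128  0.0124  0.0608]
 [ 0.5773  0.0228  0.0608]]
base [[ 0.626  -0.0271  0.01  ]
 [ 0.4822 -0.0513  0.01  ]]
ears [[0.5653 0.0242 0.07  ]
 [0.522  0.0199 0.067 ]]
screws [[ 0.6129 -0.0144  0.012 ]
 [ 0.4904 -0.035   0.012 ]
 [ 0.5968  0.0776  0.012 ]
 [ 0.4753  0.056   0.012 ]]
```

Call:
arm_command --commands '[{"travel": [0,-0.001,-0.05],"rot": [0,0,0],"grip": 0.087},{"travel": [0,-0.001,-0.1],"rot": [0,0,0],"grip": 0.087},{"travel": [0,-0.001,-0.14],"rot": [0,0,0],"grip": 0.087},{"travel": [0,-0.001,-0.17],"rot": [0,0,0],"grip": 0.087},{"travel": [0,-0.001,-0.19],"rot": [0,0,0],"grip": 0.087},{"travel": [0,-0.001,-0.205],"rot": [0,0,0],"grip": 0.087},{"travel": [0,-0.001,-0.218],"rot": [0,0,0],"grip": 0.087},{"travel": [0,-0.001,-0.218],"rot": [0,0,0],"grip": 0.087},{"travel": [0,-0.001,-0.218],"rot": [0,0,0],"grip": 0.087}]'

```text
time_s: 2.3
tool_pos: [0.5065, -0.2672, 0.0352]
tcp_rot: [3.097, 0.525, 0.001]
contact_force: [0.3, 0.4, 0.5]
width: 0.0873
grasp_force: 0.0
```

Call:
arm_command --commands '[{"travel": [0,0,0],"rot": [0,0,-0.8],"grip": 0.0},{"travel": [0,0,0],"rot": [0,0,-0.8],"grip": 0.0},{"travel": [0,0,0],"rot": [0,0,-0.8],"grip": 0.0},{"travel": [0,0,0],"rot": [0,0,-0.8],"grip": 0.0},{"travel": [0,0,0],"rot": [0,0,-0.8],"grip": 0.0},{"travel": [0,0,0],"rot": [0,0,-0.8],"grip": 0.0},{"travel": [0,0,0],"rot": [0,0,-0.8],"grip": 0.0},{"travel": [0,0,0],"rot": [0,0,-0.8],"grip": 0.0}]' --grip_force 60

```text
time_s: 3.1
tool_pos: [0.5063, -0.2666, 0.0345]
tcp_rot: [-3.101, -0.504, 0.0]
contact_force: [-0.7, 0.2, 0.9]
width: 0.031
grasp_force: 0.0
```

Call:
arm_command --commands '[{"travel": [0,0,0],"rot": [0,0,0],"grip": 0.0},{"travel": [0,0,0],"rot": [0,0,0],"grip": 0.0},{"travel": [0,0,0],"rot": [0,0,0],"grip": 0.0},{"travel": [0,0,0],"rot": [0,0,0],"grip": 0.0},{"travel": [0,0,0],"rot": [0,0,0],"grip": 0.0}]'

```text
time_s: 3.6
tool_pos: [0.5063, -0.2665, 0.0345]
tcp_rot: [-3.101, -0.504, 0.0]
contact_force: [0.7, 0.5, 1.0]
width: 0.0136
grasp_force: 60.0
```

Call:
arm_command --commands '[{"travel": [0,0,0.02],"rot": [0,0,0],"grip": 0.0},{"travel": [0,0,0.05],"rot": [0,0,0],"grip": 0.0},{"travel": [0,0,0.08],"rot": [0,0,0],"grip": 0.0},{"travel": [0.01,0.03,0.08],"rot": [0,0,-3],"grip": 0.0},{"travel": [0.02,0.06,0.08],"rot": [0,0,-6],"grip": 0.0},{"travel": [0.03,0.09,0.08],"rot": [0,0,-9],"grip": 0.0},{"travel": [0.04,0.12,0.08],"rot": [0,0,-11],"grip": 0.0},{"travel": [0.047,0.14,0.08],"rot": [0,0,-13.4],"grip": 0.0},{"travel": [0.05,0.146,0.08],"rot": [0,0,-13.4],"grip": 0.0},{"travel": [0.05,0.146,0.08],"rot": [0,0,-13.4],"grip": 0.0},{"travel": [0.05,0.146,0.08],"rot": [0,0,-13.4],"grip": 0.0}]'

```text
time_s: 4.7
tool_pos: [0.5558, -0.1222, 0.1143]
tcp_rot: [3.138, 0.138, -0.001]
contact_force: [-0.4, -0.2, -1.4]
width: 0.0135
grasp_force: 60.0
```

```bash
python3 - <<'E'
from h import *
c=cap('wrist','w3'); print(c['position']); o=manip.get_obs();print(o['tool_pos'],o['tcp_rot'],o['contact_force'],o['ft_torque'])
d=proj(c,(0.5437,.0215,.08)); print(d)
x0,y0=20,0
im=cv2.imread('pics/w3.png')[0:210,0:280]
cv2.imwrite('pics/w3b.png',cv2.resize(im,(800,600),interpolation=cv2.INTER_CUBIC))
E
```

```text
[ 0.63619716 -0.115671    0.27573544]
[ 0.55576058 -0.12245796  0.11433002] [ 3.13801357e+00  1.36895507e-01 -9.56785403e-04] [-0.46500287 -0.73644285 -2.33043132] [ 0.00028158 -0.01065818 -0.00296537]
[[ 47.99190812 244.80107471]]
```

View pics/w3b.png

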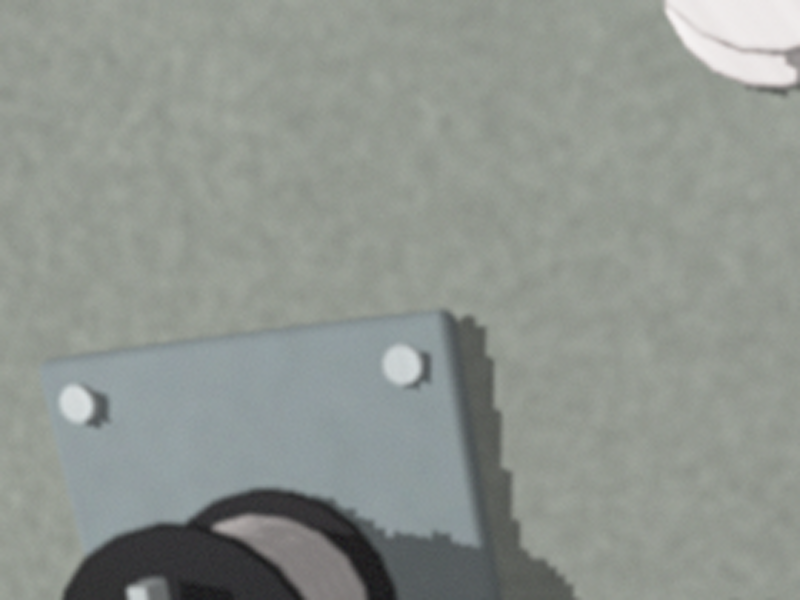

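My crop missed the clip, showing only the base and the flange top at about (180,525). I'll crop lower.

```bash
python3 - <<'E'
from h import *
im=cv2.imread('pics/w3.png')[170:320,0:200]
cv2.imwrite('pics/w3c.png',cv2.resize(im,(800,600),interpolation=cv2.INTER_CUBIC))
E
```

```text
(no output)
```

View pics/w3c.png

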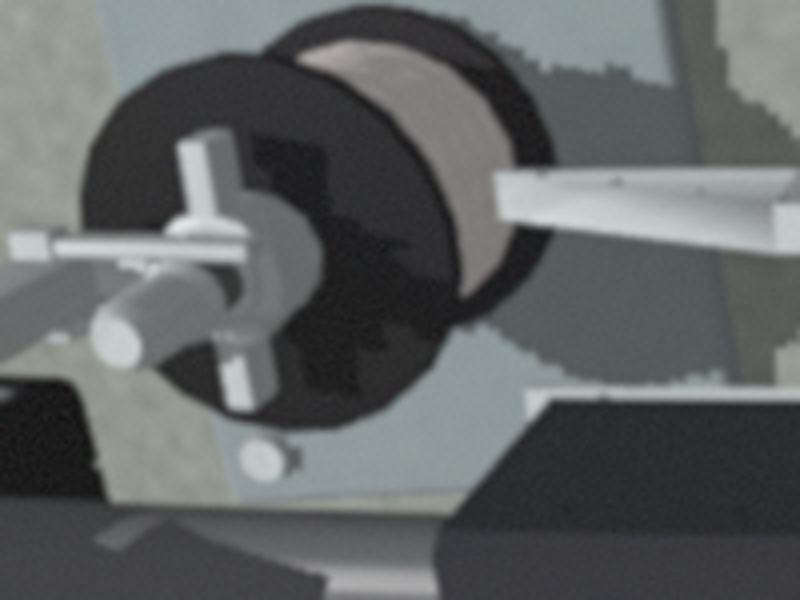

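The tine tips (inner edges) are at crop (499,219) and (527,389), the spindle top at (115,340), and the left top edges of the ears run from (178,145) to (228,408). I'll compute the relative pose.

```bash
python3 - <<'E'
from h import *
c=load('w3'); q=lambda x,y,z:atz(c,(x/4-.4,y/4+170-.4),z)
p=lambda n,v:print(n,np.round(v,4))
a,b=q(499,219,.082),q(527,389,.082);t=(a+b)/2;p('inner tips (28mm)',[a,b]);p('w',np.hypot(*(a-b)[:2]));p('tip',t);p('yaw',np.degrees(np.arctan2(*(a-b)[[1,0]]))+90)
T=np.array([.5558,-.1224]); p('from tcp',np.degrees(np.arctan2(*(t[:2]-T)[::-1]))); p('len',np.hypot(*(t[:2]-T)))
ax=q(116,339,.099);p('axis',ax)
for z in(.067,.070):
  e,f=q(178,145,z),q(228,408,z);p('ear edge',[e,f]);p('yaw',np.degrees(np.arctan2(*(e-f)[[1,0]]))+90)
E,F=q(207,133,.07),q(247,409,.07);p('ears',[E,F]);p('mid',(E+F)/2);p('yaw',np.degrees(np.arctan2(*(E-F)[[1,0]]))+90)
g=q(28,246,.107);p('tab',g);p('tab yaw',np.degrees(np.arctan2(*(g-ax)[[1,0]])))
fl=np.array([q(x,y,.0608) for x,y in [(82,200),(215,54),(462,300),(300,430),(140,95),(400,150),(440,360)]]); A=np.c_[2*fl[:,:2],np.ones(len(fl))];s=np.linalg.lstsq(A,(fl[:,:2]**2).sum(1),rcond=None)[0];p('flange fit',s[:2]);p('r',np.sqrt(s[2]+s[0]**2+s[1]**2))
yaw=2*np.arctan2(.1369,3.138);p('tool yaw',90+np.degrees(yaw))
E
```

```text
inner tips (28mm) [[ 0.5626 -0.0301  0.082 ]
 [ 0.5353 -0.0331  0.082 ]]
w 0.0275
tip [ 0.549  -0.0316  0.082 ]
yaw 96.3623
from tcp 94.3063
len 0.0911
axis [0.5454 0.0213 0.099 ]
ear edge [[0.5646 0.0302 0.067 ]
 [0.5182 0.0267 0.067 ]]
yaw 94.2723
ear edge [[0.5657 0.0281 0.07  ]
 [0.5199 0.0247 0.07  ]]
yaw 94.2723
ears [[0.5681 0.0229 0.07  ]
 [0.5201 0.0212 0.07  ]]
mid [0.5441 0.022  0.07  ]
yaw 91.9447
tab [0.562  0.0266 0.107 ]
tab yaw 17.9202
flange fit [0.5447 0.0204]
r 0.0335
tool yaw 94.9961
```

Call:
arm_command --commands '[{"travel": [-0.002,0.01,0],"rot": [0,0,-0.5],"grip": 0.0},{"travel": [-0.0025,0.02,0],"rot": [0,0,-0.5],"grip": 0.0},{"travel": [-0.003,0.03,0],"rot": [0,0,-0.5],"grip": 0.0},{"travel": [-0.0035,0.035,-0.005],"rot": [0,0,-0.5],"grip": 0.0},{"travel": [-0.0035,0.035,-0.01],"rot": [0,0,-0.5],"grip": 0.0},{"travel": [-0.0035,0.035,-0.0145],"rot": [0,0,-0.5],"grip": 0.0},{"travel": [-0.0035,0.035,-0.0145],"rot": [0,0,-0.5],"grip": 0.0},{"travel": [-0.0035,0.035,-0.0145],"rot": [0,0,-0.5],"grip": 0.0},{"travel": [-0.0035,0.035,-0.0145],"rot": [0,0,-0.5],"grip": 0.0}]'

```text
time_s: 5.65
tool_pos: [0.5529, -0.0859, 0.1002]
tcp_rot: [-3.139, -0.125, -0.0]
contact_force: [-0.1, 0.8, -2.1]
width: 0.0138
grasp_force: 60.0
```

Call:
arm_command --commands '[{"travel": [0,0,-0.0005],"rot": [0,0,0],"grip": 0.0},{"travel": [0,0,-0.001],"rot": [0,0,0],"grip": 0.0},{"travel": [0,0,-0.0015],"rot": [0,0,0],"grip": 0.0},{"travel": [0,0,-0.0015],"rot": [0,0,0],"grip": 0.0},{"travel": [0,0,-0.0015],"rot": [0,0,0],"grip": 0.0}]'

```text
time_s: 6.15
tool_pos: [0.5528, -0.0856, 0.0986]
tcp_rot: [-3.139, -0.126, -0.0]
contact_force: [-0.2, 0.1, -1.3]
width: 0.0137
grasp_force: 60.0
```

Call:
arm_command --commands '[{"travel": [0,0,-0.0005],"rot": [0,0,0],"grip": 0.0},{"travel": [0,0,-0.001],"rot": [0,0,0],"grip": 0.0},{"travel": [0,0,-0.001],"rot": [0,0,0],"grip": 0.0},{"travel": [0,0,-0.001],"rot": [0,0,0],"grip": 0.0}]'

```text
time_s: 6.55
tool_pos: [0.5528, -0.0856, 0.0975]
tcp_rot: [-3.139, -0.125, 0.0]
contact_force: [-0.3, 0.7, -0.9]
width: 0.0137
grasp_force: 60.0
```

Call:
arm_command --commands '[{"travel": [0,0,-0.0005],"rot": [0,0,0],"grip": 0.0},{"travel": [0,0,-0.0005],"rot": [0,0,0],"grip": 0.0},{"travel": [0,0,-0.0005],"rot": [0,0,0],"grip": 0.0}]'

```text
time_s: 6.85
tool_pos: [0.5528, -0.0856, 0.097]
tcp_rot: [-3.139, -0.125, 0.0]
contact_force: [-0.7, 0.2, -1.1]
width: 0.0134
grasp_force: 60.0
```

Call:
arm_command --commands '[{"travel": [0,0,-0.0005],"rot": [0,0,0],"grip": 0.0},{"travel": [0,0,-0.0005],"rot": [0,0,0],"grip": 0.0},{"travel": [0,0,-0.0005],"rot": [0,0,0],"grip": 0.0}]'

```text
time_s: 7.15
tool_pos: [0.5528, -0.0856, 0.0965]
tcp_rot: [-3.139, -0.125, 0.0]
contact_force: [0.8, -0.3, -1.6]
width: 0.0139
grasp_force: 60.0
```

Call:
arm_command --commands '[{"travel": [0,0,-0.0005],"rot": [0,0,0],"grip": 0.0},{"travel": [0,0,-0.0005],"rot": [0,0,0],"grip": 0.0},{"travel": [0,0,-0.0005],"rot": [0,0,0],"grip": 0.0}]'

```text
time_s: 7.45
tool_pos: [0.5528, -0.0856, 0.096]
tcp_rot: [-3.139, -0.125, 0.0]
contact_force: [0.1, -0.0, -1.4]
width: 0.0137
grasp_force: 60.0
```

Call:
arm_command --commands '[{"travel": [0,0,-0.0005],"rot": [0,0,0],"grip": 0.0},{"travel": [0,0,-0.0005],"rot": [0,0,0],"grip": 0.0},{"travel": [0,0,-0.0005],"rot": [0,0,0],"grip": 0.0}]'

```text
time_s: 7.75
tool_pos: [0.5528, -0.0856, 0.0955]
tcp_rot: [-3.139, -0.125, 0.0]
contact_force: [-0.4, 0.1, -1.1]
width: 0.0138
grasp_force: 60.0
```

Call:
arm_command --commands '[{"travel": [0,0,-0.0005],"rot": [0,0,0],"grip": 0.0},{"travel": [0,0,-0.0005],"rot": [0,0,0],"grip": 0.0},{"travel": [0,0,-0.0005],"rot": [0,0,0],"grip": 0.0}]'

```text
time_s: 8.05
tool_pos: [0.5529, -0.0856, 0.0952]
tcp_rot: [-3.139, -0.125, -0.0]
contact_force: [0.3, -0.6, -0.5]
width: 0.0136
grasp_force: 60.0
```

```bash
python3 - <<'E'
from h import *
o=manip.get_obs();print(o['tool_pos'],o['contact_force'],o['ft_torque'])
E
```

```text
[ 0.55289615 -0.08560168  0.09515162] [ 0.26039739 -0.63033681 -0.50249114] [ 0.08287774  0.06491024 -0.07249079]
```

Call:
arm_command --commands '[{"travel": [0,0,-0.0005],"rot": [0,0,0],"grip": 0.0},{"travel": [0,0,-0.0005],"rot": [0,0,0],"grip": 0.0},{"travel": [0,0,-0.0005],"rot": [0,0,0],"grip": 0.0}]'

```text
time_s: 8.35
tool_pos: [0.5531, -0.0856, 0.095]
tcp_rot: [3.139, 0.125, 0.001]
contact_force: [-1.3, -0.6, 5.2]
width: 0.0142
grasp_force: 60.0
```

```bash
python3 - <<'E'
from h import *
o=manip.get_obs();print(o['tool_pos'],o['contact_force'],o['ft_torque'])
E
```

```text
[ 0.55309144 -0.08563612  0.09502016] [-1.33215711 -0.56510599  5.15984137] [0.39041451 0.44070277 0.095263  ]
```

Call:
arm_command --commands '[{"travel": [0,0,0.0002],"rot": [0,0.4,0],"grip": 0.0},{"travel": [0,0,0.0002],"rot": [0,0.4,0],"grip": 0.0},{"travel": [0,0,0.0002],"rot": [0,0.4,0],"grip": 0.0}]'

```text
time_s: 8.65
tool_pos: [0.5532, -0.0856, 0.095]
tcp_rot: [-3.139, -0.125, 0.01]
contact_force: [-0.8, -0.6, 5.2]
width: 0.0138
grasp_force: 60.0
```

```bash
python3 - <<'E'
from h import *
o=manip.get_obs();print(o['tool_pos'],o['contact_force'],o['ft_torque'])
E
```

```text
[ 0.55318528 -0.08560527  0.09499497] [-0.84021877 -0.55301855  5.19699954] [0.44720275 0.00624397 0.00648955]
```

Call:
arm_command --commands '[{"travel": [0,0,0.00015],"rot": [0,0,0],"grip": 0.0},{"travel": [-0.0002,0.003,0.00015],"rot": [0,0,0],"grip": 0.0},{"travel": [-0.0005,0.006,0.00015],"rot": [0,0,0],"grip": 0.0},{"travel": [-0.0007,0.009,0.00015],"rot": [0,0,0],"grip": 0.0},{"travel": [-0.0007,0.009,0.00015],"rot": [0,0,0],"grip": 0.0}]'

```text
time_s: 9.15
tool_pos: [0.5523, -0.0761, 0.0951]
tcp_rot: [-3.139, -0.126, 0.01]
contact_force: [-0.9, -0.2, 4.8]
width: 0.0139
grasp_force: 60.0
```

```bash
python3 - <<'E'
from h import *
o=manip.get_obs();print(o['tool_pos'],o['contact_force'],o['ft_torque'])
E
```

```text
[ 0.55231741 -0.07614178  0.09506785] [-0.89112533 -0.16931526  4.79977931] [ 0.40826798 -0.17629718  0.00131316]
```

Call:
arm_command --commands '[{"travel": [-0.0001,0.002,0.0001],"rot": [0,0,0],"grip": 0.0},{"travel": [-0.0003,0.004,0.0001],"rot": [0,0,0],"grip": 0.0},{"travel": [-0.0005,0.006,0.0001],"rot": [0,0,0],"grip": 0.0},{"travel": [-0.0006,0.008,0.0001],"rot": [0,0,0],"grip": 0.0},{"travel": [-0.0006,0.008,0.0001],"rot": [0,0,0],"grip": 0.0}]'

```text
time_s: 9.65
tool_pos: [0.5516, -0.0684, 0.0951]
tcp_rot: [-3.139, -0.126, 0.011]
contact_force: [-0.1, -1.4, 5.4]
width: 0.0136
grasp_force: 60.0
```

```bash
python3 - <<'E'
from h import *
o=manip.get_obs();print(o['tool_pos'],o['contact_force'],o['ft_torque'])
E
```

```text
[ 0.55159305 -0.06837637  0.09508259] [-0.14872726 -1.38101609  5.37410091] [ 0.15092641 -0.13531911  0.02006299]
```

Call:
arm_command --commands '[{"travel": [-0.0001,0.0015,0.0001],"rot": [0,0,0],"grip": 0.0},{"travel": [-0.0003,0.003,0.0001],"rot": [0,0,0],"grip": 0.0},{"travel": [-0.0003,0.0045,0.0001],"rot": [0,0,0],"grip": 0.0},{"travel": [-0.0003,0.0045,0.0001],"rot": [0,0,0],"grip": 0.0}]'

```text
time_s: 10.05
tool_pos: [0.5512, -0.0638, 0.0951]
tcp_rot: [-3.139, -0.126, 0.011]
contact_force: [-0.4, -1.1, 3.8]
width: 0.0138
grasp_force: 60.0
```

```bash
python3 - <<'E'
from h import *
o=manip.get_obs();print(o['tool_pos'],o['contact_force'],o['ft_torque'])
c=cap('wrist','w4')
u=proj(c,(0.5445,.021,.075))[0];print(u)
im=cv2.imread('pics/w4.png')
cv2.imwrite('pics/w4c.png',cv2.resize(im[int(u[1])-60:int(u[1])+90,0:200],(800,600),interpolation=cv2.INTER_CUBIC))
E
```

```text
[ 0.55121324 -0.06380852  0.09511264] [-0.38561627 -1.09695195  3.76742342] [ 0.07582394 -0.1325615  -0.02619704]
[129.34163828 255.60604512]
```

View pics/w4c.png

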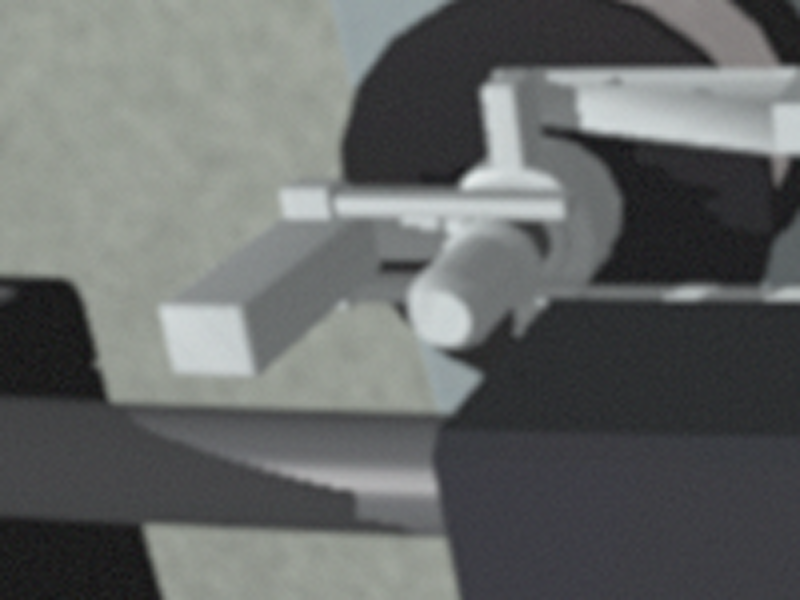

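The tine passes under the far ear, with its tip just emerging at (490,75) and its lateral position good. The tab top is at (210,340). I'll slide on until the ears bear.

Call:
arm_command --commands '[{"travel": [-0.0001,0.0015,0.0],"rot": [0,0,0],"grip": 0.0},{"travel": [-0.0002,0.0025,0.0],"rot": [0,0,0],"grip": 0.0},{"travel": [-0.0002,0.0025,0.0],"rot": [0,0,0],"grip": 0.0}]'

```text
time_s: 10.4
tool_pos: [0.551, -0.0615, 0.0951]
tcp_rot: [-3.139, -0.126, 0.011]
contact_force: [0.1, -1.9, 5.2]
width: 0.0137
grasp_force: 60.0
```

Call:
arm_command --commands '[{"travel": [-0.0001,0.001,0.0],"rot": [0,0,0],"grip": 0.0},{"travel": [-0.0001,0.0015,0.0],"rot": [0,0,0],"grip": 0.0},{"travel": [-0.0001,0.0015,0.0],"rot": [0,0,0],"grip": 0.0}]'

```text
time_s: 10.7
tool_pos: [0.5509, -0.0602, 0.0951]
tcp_rot: [-3.139, -0.125, 0.011]
contact_force: [-0.6, -2.5, 5.4]
width: 0.0138
grasp_force: 60.0
```

Call:
arm_command --commands '[{"travel": [-0.0001,0.001,0.0],"rot": [0,0,0],"grip": 0.0},{"travel": [-0.0001,0.0015,0.0],"rot": [0,0,0],"grip": 0.0},{"travel": [-0.0001,0.0015,0.0],"rot": [0,0,0],"grip": 0.0}]'

```text
time_s: 11.0
tool_pos: [0.5508, -0.0588, 0.0952]
tcp_rot: [3.139, 0.125, -0.011]
contact_force: [-0.9, -2.3, 5.6]
width: 0.0133
grasp_force: 60.0
```

```bash
python3 - <<'E'
from h import *
o=manip.get_obs();print(o['tool_pos'],o['contact_force'],o['ft_torque'])
E
```

```text
[ 0.55084845 -0.05884571  0.09516149] [-0.86611559 -2.31818967  5.56949171] [-0.18990285 -0.06518686 -0.01407952]
```

Call:
arm_command --commands '[{"travel": [0,0,0.0005],"rot": [0,0,0],"grip": 0.0},{"travel": [0,0,0.001],"rot": [0,0,0],"grip": 0.0},{"travel": [0,0,0.0013],"rot": [0,0,0],"grip": 0.0},{"travel": [0,0,0.0013],"rot": [0,0,0],"grip": 0.0}]'

```text
time_s: 11.4
tool_pos: [0.5501, -0.0584, 0.0957]
tcp_rot: [-3.138, -0.126, 0.013]
contact_force: [0.1, -0.3, -4.5]
width: 0.0136
grasp_force: 60.0
```

Call:
arm_command --commands '[{"travel": [-0.0001,0.001,0.0],"rot": [0,0,0],"grip": 0.0},{"travel": [-0.0002,0.002,0.0],"rot": [0,0,0],"grip": 0.0},{"travel": [-0.0002,0.002,0.0],"rot": [0,0,0],"grip": 0.0}]'

```text
time_s: 11.7
tool_pos: [0.5503, -0.0567, 0.0961]
tcp_rot: [-3.139, -0.126, 0.012]
contact_force: [-0.2, -0.8, -4.0]
width: 0.0135
grasp_force: 60.0
```

```bash
python3 - <<'E'
from h import *
o=manip.get_obs();print(o['tool_pos'],o['contact_force'],o['ft_torque'])
E
```

```text
[ 0.55029572 -0.05667647  0.09611466] [-0.23392918 -0.76367879 -3.97293833] [-0.63421079  0.02281987  0.00846298]
```

Call:
arm_command --commands '[{"travel": [-0.0001,0.0015,0.0],"rot": [0,0,0],"grip": 0.0},{"travel": [-0.0002,0.003,0.0],"rot": [0,0,0],"grip": 0.0},{"travel": [-0.0003,0.0045,0.0],"rot": [0,0,0],"grip": 0.0},{"travel": [-0.0003,0.0045,0.0],"rot": [0,0,0],"grip": 0.0}]'

```text
time_s: 12.1
tool_pos: [0.5506, -0.0511, 0.0967]
tcp_rot: [-3.138, -0.127, 0.01]
contact_force: [-0.1, -0.3, -2.4]
width: 0.0134
grasp_force: 60.0
```

```bash
python3 - <<'E'
from h import *
o=manip.get_obs();print(o['tool_pos'],o['contact_force'],o['ft_torque'])
E
```

```text
[ 0.55057637 -0.05111467  0.09672006] [-0.11596464 -0.31035131 -2.44277501] [-0.12398664  0.05901058  0.05726692]
```

Call:
arm_command --commands '[{"travel": [-0.0002,0.0015,0.0],"rot": [0,0,0],"grip": 0.0},{"travel": [-0.0004,0.003,0.0],"rot": [0,0,0],"grip": 0.0},{"travel": [-0.0005,0.0045,0.0],"rot": [0,0,0],"grip": 0.0},{"travel": [-0.0005,0.0045,0.0],"rot": [0,0,0],"grip": 0.0}]'

```text
time_s: 12.5
tool_pos: [0.5499, -0.0472, 0.0965]
tcp_rot: [-3.138, -0.126, 0.011]
contact_force: [1.3, -0.5, -2.8]
width: 0.0137
grasp_force: 60.0
```

```bash
python3 - <<'E'
from h import *
o=manip.get_obs();print(o['tool_pos'],o['contact_force'],o['ft_torque'])
cap('side','s5'); cap('wrist','w5')
E
```

```text
[ 0.54985591 -0.04719411  0.09645162] [ 1.30237317 -0.48162725 -2.7896622 ] [-0.11783808 -0.06219417 -0.01695915]
```

Call:
arm_command --commands '[{"travel": [-0.0001,0.0015,0.0],"rot": [0,0,0],"grip": 0.0},{"travel": [-0.0002,0.003,0.0],"rot": [0,0,0],"grip": 0.0},{"travel": [-0.0003,0.004,0.0],"rot": [0,0,0],"grip": 0.0},{"travel": [-0.0003,0.004,0.0],"rot": [0,0,0],"grip": 0.0}]'

```text
time_s: 13.0
tool_pos: [0.5495, -0.0433, 0.0964]
tcp_rot: [-3.139, -0.126, 0.011]
contact_force: [0.1, -1.7, -2.2]
width: 0.0138
grasp_force: 60.0
```

```bash
python3 - <<'E'
from h import *
o=manip.get_obs();print(o['tool_pos'],o['contact_force'],o['ft_torque'])
E
```

```text
[ 0.54947806 -0.04333339  0.09637327] [ 0.12695326 -1.66591052 -2.23611705] [-0.17627105 -0.030019    0.03425619]
```

Call:
arm_command --commands '[{"travel": [0,0,0.0004],"rot": [0,0,0],"grip": 0.0},{"travel": [0,0,0.0007],"rot": [0,0,0],"grip": 0.0},{"travel": [0,0,0.0007],"rot": [0,0,0],"grip": 0.0}]'

```text
time_s: 13.3
tool_pos: [0.5495, -0.0435, 0.0971]
tcp_rot: [-3.139, -0.126, 0.011]
contact_force: [0.1, -0.4, -3.0]
width: 0.0138
grasp_force: 60.0
```

```bash
python3 - <<'E'
from h import *
o=manip.get_obs();print(o['tool_pos'],o['contact_force'],o['ft_torque'])
c=cap('wrist','w6'); a=cv2.imread('pics/w6.png')
s=cap('side','s6'); b=cv2.imread('pics/s6.png')
m=np.hstack([cv2.resize(a[190:340,60:260][:, :133],(400,450),interpolation=cv2.INTER_CUBIC),cv2.resize(b[195:263,240:300],(400,453),interpolation=cv2.INTER_CUBIC)[:450]])
cv2.imwrite('pics/m6.png',m)
E
```

```text
[ 0.54948716 -0.04354635  0.09710593] [ 0.14658609 -0.44232111 -2.98025023] [-0.10871142  0.03294514  0.01456347]
```

View pics/m6.png

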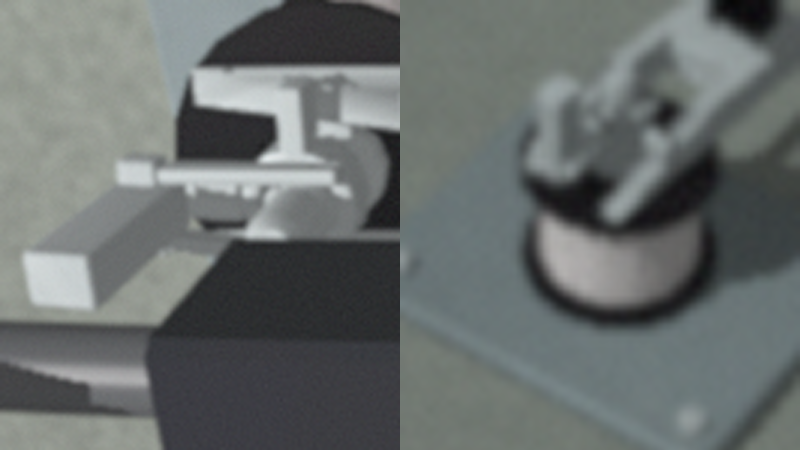

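The tines are well through, and the tab top in the left view is at (58,281). I'll work out how far the clip has risen from the tab in the two wrist views.

```bash
python3 - <<'E'
from h import *
c4,c6=load('w4'),load('w6')
def p4(x,y):return (x/4-.4,y/4+195-.4)
def p6(x,y):return (60+x/3-.4,190+y/3-.4)
for a,b in [((160,306),(24,254)),((245,305),(89,254)),((257,376),(95,309)),((175,373),(32,301))]:
    P=atz(c4,p4(*a),.107); 
    zs=np.linspace(.1,.125,26); e=[np.linalg.norm(atz(c6,p6(*b),z)[:2]-P[:2]) for z in zs]; i=np.argmin(e); print(P.round(4),zs[i].round(4),e[i].round(4),atz(c6,p6(*b),zs[i]).round(4))
print(c4['position'],c6['position'])
E
```

```text
[0.5472 0.054  0.107 ] 0.115 0.0022 [0.5488 0.0555 0.115 ]
[0.5486 0.0425 0.107 ] 0.116 0.0025 [0.5505 0.0441 0.116 ]
[0.5388 0.0422 0.107 ] 0.116 0.0028 [0.5409 0.0441 0.116 ]
[0.5379 0.0534 0.107 ] 0.114 0.0031 [0.5399 0.0558 0.114 ]
[ 0.63265548 -0.05808433  0.25603428] [ 0.6309589  -0.03784228  0.2580458 ]
```

Call:
arm_command --commands '[{"travel": [-0.0001,0.0015,0.0],"rot": [0,0,0],"grip": 0.0},{"travel": [-0.0002,0.003,0.0],"rot": [0,0,0],"grip": 0.0},{"travel": [-0.0003,0.004,0.0],"rot": [0,0,0],"grip": 0.0},{"travel": [-0.0003,0.004,0.0],"rot": [0,0,0],"grip": 0.0}]'

```text
time_s: 13.8
tool_pos: [0.5493, -0.0392, 0.0972]
tcp_rot: [-3.139, -0.126, 0.011]
contact_force: [0.3, 0.0, -2.4]
width: 0.0136
grasp_force: 60.0
```

Call:
arm_command --commands '[{"travel": [-0.0001,0.0015,0.0],"rot": [0,0,0],"grip": 0.0},{"travel": [-0.0002,0.003,0.0],"rot": [0,0,0],"grip": 0.0},{"travel": [-0.0003,0.004,0.0],"rot": [0,0,0],"grip": 0.0},{"travel": [-0.0003,0.004,0.0],"rot": [0,0,0],"grip": 0.0}]'

```text
time_s: 14.2
tool_pos: [0.5489, -0.0354, 0.0971]
tcp_rot: [-3.139, -0.126, 0.011]
contact_force: [0.3, 0.4, -2.6]
width: 0.0137
grasp_force: 60.0
```

```bash
python3 - <<'E'
from h import *
o=manip.get_obs();print(o['tool_pos'],o['contact_force'],o['ft_torque'])
cap('wrist','w7')
c6,c7=load('w6'),load('w7')
g6,g7=cv2.imread('pics/w6.png',0),cv2.imread('pics/w7.png',0)
x,y=79,283
t=g6[y-14:y+14,x-16:x+16]; r=cv2.matchTemplate(g7,t,cv2.TM_CCOEFF_NORMED); _,v,_,l=cv2.minMaxLoc(r); print(v,l[0]+16,l[1]+14)
for z in (.112,.114,.116,.118,.120): print(z,atz(c6,(x,y),z)[:2].round(4),atz(c7,(l[0]+16,l[1]+14),z)[:2].round(4))
E
```

```text
[ 0.54885327 -0.0354024   0.09706752] [ 0.25989145  0.37613037 -2.61424704] [-0.03841795  0.03580829  0.02777184]
0.9364092350006104 87 280
0.112 [0.543  0.0521] [0.5444 0.0559]
0.114 [0.5442 0.0509] [0.5456 0.0548]
0.116 [0.5454 0.0497] [0.5468 0.0536]
0.118 [0.5466 0.0484] [0.548  0.0524]
0.12 [0.5478 0.0472] [0.5491 0.0512]
```

```bash
python3 - <<'E'
from h import *
for t,(x,y) in {'w4':(51,280),'w6':(79,283),'w7':(87,283)}.items():
    g=cv2.imread(f'pics/{t}.png',0); c=load(t)
    w=g[y-25:y+25,max(0,x-25):x+35]; x0=max(0,x-25)
    m=(w>205).astype(np.uint8); n,lab,st,ce=cv2.connectedComponentsWithStats(m)
    for i in range(1,n):
        if st[i,4]>60:
            q=ce[i]+[x0,y-25]; print(t,st[i],q.round(1),[atz(c,q,z)[:2].round(4).tolist() for z in (.107,.115,.118)])
    if t!='w4': print(w[::6,::6])
E
```

```text
w4 [ 15  18  15  14 111] [ 47.4 278.7] [[0.5434, 0.0503], [0.5482, 0.0445], [0.55, 0.0423]]
w6 [ 15  17  18  16 175] [ 76.4 282.8] [[0.5399, 0.0566], [0.5447, 0.0516], [0.5465, 0.0497]]
[[149 149 149 149 148 150 140 131 128 123]
 [151 146 146 156 151 137 131 127 116 107]
 [146 146 149 153 136 133 132 112 106 107]
 [147 150 152 212 203 197 114 109 109 109]
 [152 156 151 209 208 205 132 110 112 145]
 [147 153 151 208 206 206 171 114 150 152]
 [152 146 149 143 149 157 153 152 150 147]
 [ 86  82  82  82  79  80  77  75  76  74]
 [104 101  99 100  99 100  99  97  97  83]]
w7 [ 16  13  19  18 241] [ 86.9 279.5] [[0.5417, 0.0589], [0.5464, 0.0542], [0.5482, 0.0524]]
[[147 149 147 150 153 149 140 132 131 129]
 [153 148 145 152 150 135 133 130 114 108]
 [147 146 150 186 151 132 125 106 110 109]
 [145 151 147 219 216 213 110 108 109 111]
 [148 154 151 211 216 214 125 110 123 150]
 [147 154 152 152 175 209 155 144 147 151]
 [149 148 151 143 149 154 152 151 150  99]
 [ 78  82  80  79  75  76  75  76  65  45]
 [ 69  69  98  98  98  98  98  98  58  60]]
```

Call:
arm_command --commands '[{"travel": [-0.0001,0.0015,0.0],"rot": [0,0,0],"grip": 0.0},{"travel": [-0.0002,0.0025,0.0],"rot": [0,0,0],"grip": 0.0},{"travel": [-0.0002,0.0025,0.0],"rot": [0,0,0],"grip": 0.0}]'

```text
time_s: 14.55
tool_pos: [0.5487, -0.0329, 0.097]
tcp_rot: [-3.139, -0.126, 0.011]
contact_force: [-0.8, -0.3, -2.8]
width: 0.0139
grasp_force: 60.0
```

```bash
python3 - <<'E'
from h import *
o=manip.get_obs();print(o['tool_pos'],o['contact_force'],o['ft_torque'])
c=cap('wrist','w8'); a=cv2.imread('pics/w8.png'); s=cap('side','s8'); b=cv2.imread('pics/s8.png'); t=cap('top','t8')
b0=cv2.imread('pics/side0.png')
L=cv2.resize(a[200:320,60:193],(500,451),interpolation=cv2.INTER_CUBIC)
r=lambda i:cv2.resize(i[200:245,245:305],(300,225),interpolation=cv2.INTER_CUBIC)
cv2.imwrite('pics/m8.png',np.hstack([L[:450],np.vstack([r(b0),r(b)])]))
E
```

```text
[ 0.54865186 -0.03291097  0.09703898] [-0.7610065  -0.33811955 -2.84392934] [-0.11051752 -0.03222609  0.0561586 ]
```

View pics/m8.png

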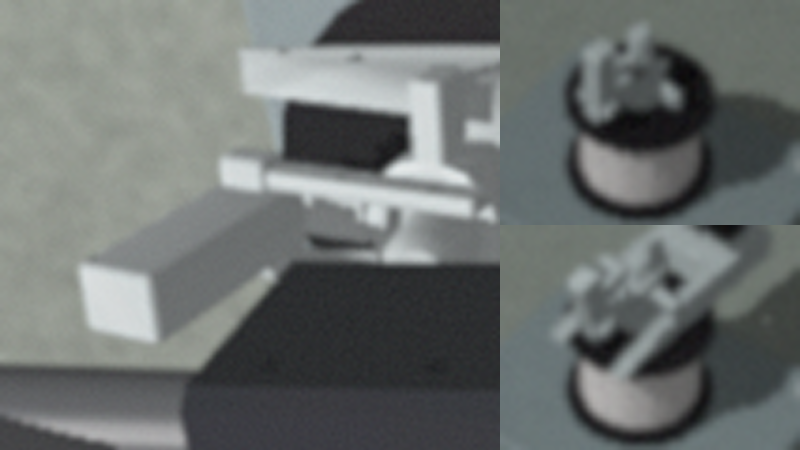

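The tab top is at (118,300) in the left view and the clip is tilted slightly with the tab side down. I'll check the clip height from the ear ends before withdrawing.

```bash
python3 - <<'E'
from h import *
c3,c4,c6,c8=[load(t) for t in('w3','w4','w6','w8')]
pts={'w3 ear':(c3,(178/4,145/4+170)),'w4 ear':(c4,(484/4,86/4+195)),'w6 ear':(c6,(60+278/3,190+90/3)),'w8 ear':(c8,(60+411/3.76,200+83/3.76))}
for n,(c,q) in pts.items():
    print(n,[atz(c,np.array(q)-.4,z)[:2].round(4).tolist() for z in (.070,.076,.080,.082,.085)])
# fork tine top-outer tip corner for reference
print('tip w6',atz(c6,(60+193/3-.4,190+69/3-.4),.0645).round(4),'tip w8',atz(c8,(60+240/3.76-.4,200+50/3.76-.4),.0645).round(4))
for tcp in((.5495,-.0435),(.5487,-.0329)):
    u=np.array([-.0785,.9969]);n=np.array([.9969,.0785]);print(np.array(tcp)+.092*u+.021*n)
E
```

```text
w3 ear [[0.5657, 0.0281], [0.5677, 0.0239], [0.5691, 0.0211], [0.5698, 0.0197], [0.5708, 0.0176]]
w4 ear [[0.5661, 0.027], [0.5682, 0.0242], [0.5697, 0.0224], [0.5704, 0.0215], [0.5715, 0.0201]]
w6 ear [[0.5631, 0.0297], [0.5653, 0.0275], [0.5667, 0.0261], [0.5674, 0.0254], [0.5685, 0.0243]]
w8 ear [[0.5618, 0.0307], [0.564, 0.0288], [0.5654, 0.0276], [0.5662, 0.027], [0.5673, 0.0261]]
tip w6 [0.564  0.0485 0.0645] tip w8 [0.563  0.0594 0.0645]
[0.5632129 0.0498633]
[0.5624129 0.0604633]
```

The ear has risen about 12 mm (top 0.072 → 0.084), so the clip is out of the groove. I'll withdraw the fork.

Call:
arm_command --commands '[{"travel": [0,0,-0.0005],"rot": [0,0,0],"grip": 0.0},{"travel": [0,0,-0.001],"rot": [0,0,0],"grip": 0.0},{"travel": [0.0001,-0.0015,-0.001],"rot": [0,0,0],"grip": 0.0},{"travel": [0.0003,-0.003,-0.001],"rot": [0,0,0],"grip": 0.0},{"travel": [0.0005,-0.006,-0.001],"rot": [0,0,0],"grip": 0.0},{"travel": [0.0007,-0.009,-0.001],"rot": [0,0,0],"grip": 0.0},{"travel": [0.0009,-0.012,-0.001],"rot": [0,0,0],"grip": 0.0},{"travel": [0.0009,-0.012,-0.001],"rot": [0,0,0],"grip": 0.0}]'

```text
time_s: 15.5
tool_pos: [0.5496, -0.0459, 0.0961]
tcp_rot: [-3.139, -0.124, 0.011]
contact_force: [-0.9, 0.3, -2.4]
width: 0.0138
grasp_force: 60.0
```

```bash
python3 - <<'E'
from h import *
o=manip.get_obs();print(o['tool_pos'],o['contact_force'],o['ft_torque'])
E
```

```text
[ 0.54962672 -0.04587535  0.09608161] [-0.89985373  0.33311188 -2.37818122] [-0.00358954 -0.0170753  -0.05604424]
```

Call:
arm_command --commands '[{"travel": [0.0003,-0.004,0],"rot": [0,0,0],"grip": 0.0},{"travel": [0.0006,-0.008,0],"rot": [0,0,0],"grip": 0.0},{"travel": [0.0009,-0.012,0],"rot": [0,0,0],"grip": 0.0},{"travel": [0.0013,-0.016,0],"rot": [0,0,0],"grip": 0.0},{"travel": [0.0016,-0.02,0],"rot": [0,0,0],"grip": 0.0},{"travel": [0.002,-0.025,0],"rot": [0,0,0],"grip": 0.0},{"travel": [0.0024,-0.03,0],"rot": [0,0,0],"grip": 0.0},{"travel": [0.003,-0.038,0],"rot": [0,0,0],"grip": 0.0},{"travel": [0.0037,-0.047,0],"rot": [0,0,0],"grip": 0.0},{"travel": [0.0044,-0.056,0],"rot": [0,0,0],"grip": 0.0},{"travel": [0.0055,-0.07,0],"rot": [0,0,0],"grip": 0.0},{"travel": [0.0055,-0.07,0],"rot": [0,0,0],"grip": 0.0}]'

```text
time_s: 16.7
tool_pos: [0.555, -0.1182, 0.096]
tcp_rot: [3.139, 0.12, -0.011]
contact_force: [-0.3, 0.0, -1.4]
width: 0.0139
grasp_force: 60.0
```

```bash
python3 - <<'E'
from h import *
o=manip.get_obs();print(o['tool_pos'],o['tcp_rot'],o['contact_force'])
c=cap('wrist','w9'); g=cv2.imread('pics/w9.png',0)
cv2.imwrite('pics/w9c.png',g)
p=proj(c,[(.5431,.048,.107),(.5431,.048,.118),(.567,.0265,.071),(.567,.0265,.082),(.5447,.021,.099)]);print(p.round(1))
E
```

```text
[ 0.555019   -0.11821719  0.0959812 ] [ 3.13850598  0.12033956 -0.01115531] [-0.30330789  0.01794154 -1.39059175]
[[-38.9 275.6]
 [-54.8 285.2]
 [ 32.3 214.6]
 [ 19.9 220.6]
 [ 14.7 271.4]]
```

Call:
arm_command --commands '[{"travel": [-0.005,-0.02,0.015],"rot": [0,0,1],"grip": 0.0},{"travel": [-0.015,-0.05,0.02],"rot": [0,0,4],"grip": 0.0},{"travel": [-0.025,-0.08,0.02],"rot": [0,0,7],"grip": 0.0},{"travel": [-0.035,-0.11,0.02],"rot": [0,0,10],"grip": 0.0},{"travel": [-0.045,-0.135,0.02],"rot": [0,0,13],"grip": 0.0},{"travel": [-0.049,-0.148,0.01],"rot": [0,0,14],"grip": 0.0},{"travel": [-0.049,-0.148,-0.01],"rot": [0,0,14],"grip": 0.0},{"travel": [-0.049,-0.148,-0.03],"rot": [0,0,14],"grip": 0.0},{"travel": [-0.049,-0.148,-0.045],"rot": [0,0,14],"grip": 0.0},{"travel": [-0.049,-0.148,-0.055],"rot": [0,0,14],"grip": 0.0},{"travel": [-0.049,-0.148,-0.059],"rot": [0,0,14],"grip": 0.0},{"travel": [-0.049,-0.148,-0.059],"rot": [0,0,14],"grip": 0.0},{"travel": [-0.049,-0.148,-0.059],"rot": [0,0,14],"grip": 0.0}]'

```text
time_s: 18.05
tool_pos: [0.5067, -0.2632, 0.0378]
tcp_rot: [3.099, 0.507, -0.01]
contact_force: [-0.3, -0.2, -1.9]
width: 0.0136
grasp_force: 60.0
```

Call:
arm_command --commands '[{"travel": [0,0,-0.0007],"rot": [0,0,0],"grip": 0.0},{"travel": [0,0,-0.0014],"rot": [0,0,0],"grip": 0.0},{"travel": [0,0,-0.0018],"rot": [0,0,0],"grip": 0.0},{"travel": [0,0,-0.0018],"rot": [0,0,0],"grip": 0.0}]'

```text
time_s: 18.45
tool_pos: [0.5061, -0.2631, 0.0354]
tcp_rot: [3.1, 0.507, -0.011]
contact_force: [0.6, 0.6, -1.3]
width: 0.0136
grasp_force: 60.0
```

Call:
arm_command --commands '[{"travel": [0,0,-0.0005],"rot": [0,0,0],"grip": 0.0},{"travel": [0,0,-0.001],"rot": [0,0,0],"grip": 0.0},{"travel": [0,0,-0.001],"rot": [0,0,0],"grip": 0.0},{"travel": [0,0,-0.001],"rot": [0,0,0],"grip": 0.0}]'

```text
time_s: 18.85
tool_pos: [0.5062, -0.2631, 0.0346]
tcp_rot: [3.1, 0.507, -0.011]
contact_force: [-1.9, 0.1, 4.1]
width: 0.0139
grasp_force: 60.0
```

Touching the bench. I'll release the fork.

Call:
arm_command --commands '[{"travel": [0,0,0.0001],"rot": [0,0,0],"grip": 0.03},{"travel": [0,0,0.0001],"rot": [0,0,0],"grip": 0.05},{"travel": [0,0,0.0001],"rot": [0,0,0],"grip": 0.08},{"travel": [0,0,0.0001],"rot": [0,0,0],"grip": 0.08},{"travel": [0,0,0.0001],"rot": [0,0,0],"grip": 0.08},{"travel": [0,0,0.0001],"rot": [0,0,0],"grip": 0.08},{"travel": [0,0,0.0001],"rot": [0,0,0],"grip": 0.08}]'

```text
time_s: 19.55
tool_pos: [0.5061, -0.2631, 0.0344]
tcp_rot: [3.1, 0.507, -0.011]
contact_force: [0.1, 0.3, 1.2]
width: 0.0615
grasp_force: 0.0
```

Call:
arm_command --commands '[{"travel": [0,0,0.02],"rot": [0,0,0],"grip": 0.08},{"travel": [0,0,0.06],"rot": [0,0,0],"grip": 0.08},{"travel": [0,0,0.11],"rot": [0,0,0],"grip": 0.08},{"travel": [0,0,0.16],"rot": [0,0,0],"grip": 0.08},{"travel": [0.0,0.03,0.21],"rot": [0,0,0],"grip": 0.08},{"travel": [0.01,0.08,0.22],"rot": [0,0,0],"grip": 0.08},{"travel": [0.01,0.12,0.22],"rot": [0,0,0],"grip": 0.08},{"travel": [0.0,0.16,0.22],"rot": [0,0,-6],"grip": 0.08},{"travel": [-0.01,0.2,0.22],"rot": [0,0,-14],"grip": 0.08},{"travel": [-0.02,0.24,0.22],"rot": [0,0,-14],"grip": 0.08},{"travel": [-0.03,0.27,0.22],"rot": [0,0,-14],"grip": 0.08},{"travel": [-0.03,0.27,0.22],"rot": [0,0,-14],"grip": 0.08},{"travel": [-0.03,0.27,0.22],"rot": [0,0,-14],"grip": 0.08}]'

```text
time_s: 20.85
tool_pos: [0.4761, 0.0071, 0.2546]
tcp_rot: [3.139, 0.128, -0.01]
contact_force: [0.4, 0.4, -0.1]
width: 0.0797
grasp_force: 0.0
```

```bash
python3 - <<'E'
from h import *
o=manip.get_obs();print(o['time_s'],o['tool_pos'],o['tcp_rot'],o['contact_force'])
c=cap('wrist','wa');cap('top','ta');cap('side','sa')
P=[(.5431,.048,.107),(.5431,.048,.118),(.567,.0265,.071),(.567,.0265,.082),(.5447,.021,.099),(.5062,-.2631,.089)]
print(proj(c,P).round(1)); print(proj(load('top0'),P).round(1)); print(proj(load('side0'),P).round(1))
E
```

```text
20.85 [0.47607735 0.00706699 0.25462566] [ 3.13853239  0.12755881 -0.01000376] [ 0.41097568  0.43055457 -0.05374894]
[[237.6 118.5]
 [236.1 119.1]
 [266.4  92.8]
 [266.   92.4]
 [269.7 118.8]
 [549.  186.8]]
[[261.9 202.2]
 [261.8 201.3]
 [271.4 197.2]
 [271.4 196.3]
 [272.3 203.4]
 [378.8 231.2]]
[[264.5 209.3]
 [264.5 205.5]
 [264.2 211.2]
 [264.1 207.6]
 [273.  205.6]
 [363.1 162.3]]
```

No picture views remain, so I'll read the tab from the pixel values.

```bash
python3 - <<'E'
from h import *
g=cv2.imread('pics/wa.png',0)
w=g[84:150:2,212:300:2]
print('cols 212..298 step2, rows 84..148')
for i,r in enumerate(w): print(84+2*i,' '.join(f'{v//10:2d}' for v in r))
E
```

```text
cols 212..298 step2, rows 84..148
84 13 13 13 13 13 13 13 13 13 13 13 13 13 13 13 13 13 13 13 13 13 12 10  8  6  5  4  4  4  4  4  4  4  5  6  9 12 13 13 13 13 13 13 13
86 13 13 13 13 13 13 13 13 13 13 13 13 13 13 13 13 13 13 13 13 12  8  5  4  4  4  4  4  4  4  4  4  4  4  4  4  5  8 11 13 13 13 13 13
88 13 13 13 13 12 13 13 13 13 13 13 13 13 13 13 13 13 13 12 10  6  4  4  4  4  4  4  4  4  4  4  4  4  4  4  4  4  4  6 10 12 13 13 13
90 14 13 13 13 13 13 13 13 13 13 13 13 13 13 13 13 13 12  7  4  4  4  4  4  4  4  4  4  4  4  4  4  4  4  4  4  4  4  4  5  9 12 13 13
92 13 13 13 13 13 13 13 13 13 13 13 13 13 13 13 13 12  7  3  4  4  4  4  4  4  4  4 12 15 13  7  4  4  4  4  4  4  4  4  4  5  8 12 13
94 13 13 13 13 13 13 13 13 13 13 13 13 13 12 13 12  8  4  4  4  4  4  4  4  4  4  5 17 22 20 10  5  4  4  4  4  4  4  4  4  4  4  8 12
96 13 13 13 13 13 13 13 13 13 13 13 13 13 13 13  9  4  4  4  4  4  4  4  4  4  4  5 17 22 19 10  5  4  4  4  4  4  4  4  3  4  4  5  9
98 13 13 13 13 13 13 13 13 13 13 13 13 13 13 11  5  4  3  4  4  4  4  4  4  4  4  5 18 22 19 10  5  4  4  4  4  4  4  3  
[... 2713 characters left out ...]
 3  3  2  3  4  4  7
140 13 13 13 13 13 13 13 13 13 13 13 13 13 13 13 13 10  5  4  3  4  4  3  4  4  3 11 20 20 12  6  3  3  4  3  3  3  3  3  3  3  4  6  7
142 13 13 13 13 13 14 13 13 13 13 13 13 13 13 13 13 13 10  5  4  4  4  4  4  3  3 10 19 19 11  6  4  4  4  4  3  3  2  2  3  4  6  7  7
144 13 13 13 13 13 14 13 13 13 13 13 13 13 13 13 13 13 13 10  6  4  4  4  4  4  3  6 10 10  6  4  3  4  4  4  3  2  2  3  4  6  7  8  7
146 13 13 13 13 13 13 13 13 13 13 13 13 13 13 13 13 13 13 13 11  8  4  4  4  4  3  4  3  3  4  4  4  3  3  3  3  3  3  4  7  8  8  7  7
148 13 13 13 13 13 13 13 13 13 13 13 13 13 13 13 13 13 13 13 13 13 11  7  4  4  3  4  4  4  4  3  3  3  4  4  4  7  7  7  8  8  8  8  7
```

```bash
cat > fit.py <<'E'
from h import *
from scipy.optimize import least_squares
E=.0065
M=np.array([[2.5,-23,E*1e3],[-2.5,-23,E*1e3],[2.5,23,E*1e3],[-2.5,23,E*1e3],[33,-5,42],[21,-5,42],[33,5,42],[21,5,42]])/1e3
def pts(p): return R.from_euler('ZYX',[p[3],p[4],p[5]]).apply(M)+p[:3]
def fit(c,px):
    px=np.array(px,float)
    s=least_squares(lambda p:np.r_[(proj(c,pts(p))-px).ravel(),p[5]*20],[.5445,.021,.075,1.6,0.1,0],x_scale=[.01,.01,.01,.1,.1,.1])
    return s
E
python3 - <<'E'
from fit import *
# clip y=+ -> world -x (near, lower rows). far ear is y=-23
px=[(265.5,91.5),(271,91.5),(264.5,143.8),(269.5,143.8),(218.3,112),(230.7,112),(218.8,124.3),(230.9,124.3)]
c=load('wa'); s=fit(c,px); print(s.x[:3].round(4),np.degrees(s.x[3:]).round(1),s.cost); print((proj(c,pts(s.x))-px).round(1).tolist())
print('tab top',pts(s.x)[4:].mean(0).round(4))
E
```

```text
[0.5447 0.0216 0.0796] [93.1 14.5  0.2] 0.9612543103046927
[[0.0, 0.2], [-0.1, 0.3], [0.1, -0.4], [0.3, -0.1], [-0.5, -0.2], [0.5, 0.2], [-0.8, -0.3], [0.4, 0.2]]
tab top [0.5429 0.0582 0.1135]
```

```bash
python3 - <<'E'
from h import *
c=load('wa')
for z in(.085,.09,.095,.1): print(z,[atz(c,q,z)[:2].round(4).tolist() for q in [(233,109),(241,109),(233,126.5),(240,126.5)]])
print(manip.get_obs()['joints'].round(2), [atz(c,q,.016)[:2].round(3).tolist() for q in [(237,118)]])
# tray in the top image: dark region
g=cv2.imread('pics/ta.png',0)[180:245:3,150:214:3]
for i,r in enumerate(g): print(180+3*i,' '.join(f'{v//10:2d}' for v in r))
E
```

```text
0.085 [[0.5502, 0.0551], [0.5508, 0.0479], [0.5346, 0.0544], [0.5351, 0.048]]
0.09 [[0.5503, 0.0545], [0.5509, 0.0474], [0.535, 0.0538], [0.5354, 0.0474]]
0.095 [[0.5504, 0.0539], [0.551, 0.0468], [0.5353, 0.0531], [0.5358, 0.0469]]
0.1 [[0.5505, 0.0532], [0.5511, 0.0463], [0.5357, 0.0525], [0.5361, 0.0464]]
[ 0.42 -0.01 -0.52  1.79 -0.    1.36 -1.59] [[0.539, 0.059]]
180 11 11 11 11 11 12 11 12 12 11 12 12 12 11 11 11 11 11 11 11 11 12
183 11 11 12 12 11 12 12 12 12 12 11 11 11 11 11 11 11 12 11 11 11 11
186 12 11 12 11 10  8  9 10 10 11 11 11 11 11 11 11 11 11 11 11 12 11
189 11 11 12 11  9  1  1  2  2  2  3  3  4  5  6  7  7  9 11 11 11 11
192 11 12 12 12  7  1  1  3  3  3  3  3  3  2  2  2  2  3  8  9 11 11
195 12 11 12 11  6  1  1  3  3  4  3  4  3  3  3  3  3  3  6  7 11 11
198 12 12 11 11  5  1  1  3  4  3  4  3  3  3  3  3  3  3  6  6 11 11
201 11 12 12 11  3  2  1  3  3  3  3  3  3  3  3  3  3  4  6  7 11 11
204 11 11 12 10  2  1  2  3  4  4  3  3  3  4  3  3  3  4  6  8 12 11
207 11 12 11  9  1  2  3  3  3  3  3  4  3  4  3  3  3  5  6  9 12 12
210 11 11 12  9  1  1  3  4  4  3  3  3  3  3  3  3  3  5  6  9 11 11
213 12 11 11  7  1  1  3  4  4  4  3  3  4  3  3  3  3  6  6 10 12 11
216 12 11 11  6  1  1  3  3  4  4  3  3  3  3  3  3  3  6  6 11 11 11
219 12 12 11  4  1  1  3  3  4  4  3  3  3  3  3  3  3  6  7 11 11 11
222 11 12 11  3  1  2  3  3  4  3  3  3  3  3  3  3  3  6  7 11 11 11
225 12 12 10  2  1  2  4  3  3  4  3  3  3  3  3  3  4  6  7 11 11 11
228 11 12 10  2  1  3  4  3  4  3  3  3  3  3  3  3  4  6  7 11 12 11
231 11 11  9  4  2  3  3  3  3  3  3  3  3  3  3  3  5  6  9 11 11 11
234 11 11 12 11 10  8  7  7  6  5  5  4  4  3  3  3  6  6  9 11 11 11
237 12 11 12 12 11 11 11 12 11 11 11 11 10 10 10  9  9  8 11 11 11 12
240 11 11 12 12 12 11 12 12 11 12 12 12 12 12 12 12 12 12 11 11 11 11
243 11 12 11 11 11 12 12 12 11 12 12 12 12 12 11 12 11 11 11 11 11 11
```

Call:
arm_command --commands '[{"travel": [0.006,0.0045,0],"rot": [0,0,8],"grip": 0.045},{"travel": [0.012,0.009,0],"rot": [0,0,16],"grip": 0.045},{"travel": [0.018,0.0135,0],"rot": [0,0,24],"grip": 0.045},{"travel": [0.024,0.018,0],"rot": [0,0,32],"grip": 0.045},{"travel": [0.03,0.0225,0],"rot": [0,0,40],"grip": 0.045},{"travel": [0.036,0.027,0],"rot": [0,0,48],"grip": 0.045},{"travel": [0.042,0.0315,0],"rot": [0,0,56],"grip": 0.045},{"travel": [0.048,0.036,0],"rot": [0,0,64],"grip": 0.045},{"travel": [0.054,0.04,0],"rot": [0,0,72],"grip": 0.045},{"travel": [0.06,0.044,0],"rot": [0,0,80],"grip": 0.045},{"travel": [0.067,0.049,0],"rot": [0,0,88.4],"grip": 0.045},{"travel": [0.067,0.049,0],"rot": [0,0,88.4],"grip": 0.045},{"travel": [0.067,0.049,0],"rot": [0,0,88.4],"grip": 0.045},{"travel": [0.067,0.049,0],"rot": [0,0,88.4],"grip": 0.045}]' --grip_force 20

```text
time_s: 22.4
tool_pos: [0.543, 0.0551, 0.2542]
tcp_rot: [2.165, 2.27, -0.009]
contact_force: [0.6, -0.7, 0.6]
width: 0.0452
grasp_force: 0.0
```

```bash
python3 - <<'E'
from h import *
o=manip.get_obs(); print(o['tool_pos'].round(4),rot(o['tcp_rot']).round(3).tolist(),o['joints'].round(2),o['width'])
c=load('ta'); co=np.array([atz(c,q,.022) for q in [(163,187.5),(203.5,191),(157.5,232),(201,237)]]); print(co.round(3).tolist(),co.mean(0).round(4))
E
```

```text
[0.543  0.0551 0.2542] [[-0.048, 0.999, -0.001], [0.999, 0.048, -0.007], [-0.007, -0.001, -1.0]] [ 0.38  0.16 -0.62  1.65  0.1   1.37 -0.22] 0.0452346031978273
[[0.569, 0.337, 0.022], [0.573, 0.222, 0.022], [0.442, 0.329, 0.022], [0.443, 0.208, 0.022]] [0.5067 0.274  0.022 ]
```

Call:
arm_command --commands '[{"travel": [0,0.001,-0.04],"rot": [0,0,0],"grip": 0.045},{"travel": [0,0.001,-0.08],"rot": [0,0,0],"grip": 0.045},{"travel": [0,0.001,-0.11],"rot": [0,0,0],"grip": 0.045},{"travel": [0,0.001,-0.13],"rot": [0,0,0],"grip": 0.045},{"travel": [0,0.001,-0.145],"rot": [0,0,0],"grip": 0.045},{"travel": [0,0.001,-0.155],"rot": [0,0,0],"grip": 0.045},{"travel": [0,0.001,-0.1615],"rot": [0,0,0],"grip": 0.045},{"travel": [0,0.001,-0.1615],"rot": [0,0,0],"grip": 0.045},{"travel": [0,0.001,-0.1615],"rot": [0,0,0],"grip": 0.045}]'

```text
time_s: 23.3
tool_pos: [0.5436, 0.057, 0.0936]
tcp_rot: [2.159, 2.274, -0.007]
contact_force: [0.6, -0.9, 0.1]
width: 0.0449
grasp_force: 0.0
```

Call:
arm_command --commands '[{"travel": [0,0,0],"rot": [0,0,0],"grip": 0.02},{"travel": [0,0,0],"rot": [0,0,0],"grip": 0.015},{"travel": [0,0,0],"rot": [0,0,0],"grip": 0.01},{"travel": [0,0,0],"rot": [0,0,0],"grip": 0.0},{"travel": [0,0,0],"rot": [0,0,0],"grip": 0.0},{"travel": [0,0,0],"rot": [0,0,0],"grip": 0.0},{"travel": [0,0,0],"rot": [0,0,0],"grip": 0.0}]'

```text
time_s: 24.0
tool_pos: [0.5431, 0.0569, 0.0929]
tcp_rot: [2.16, 2.275, -0.008]
contact_force: [-0.6, 1.1, 0.8]
width: 0.0095
grasp_force: 20.0
```

Call:
arm_command --commands '[{"travel": [0,0,0.001],"rot": [0,0,0],"grip": 0.0},{"travel": [0,0,0.003],"rot": [0,0,0],"grip": 0.0},{"travel": [0,0,0.006],"rot": [0,0,0],"grip": 0.0},{"travel": [0,0,0.009],"rot": [0,0,0],"grip": 0.0},{"travel": [0,0,0.012],"rot": [0,0,0],"grip": 0.0}]' --grip_force 35

```text
time_s: 24.5
tool_pos: [0.5432, 0.0569, 0.1053]
tcp_rot: [2.16, 2.275, -0.008]
contact_force: [0.1, 0.2, -0.0]
width: 0.0092
grasp_force: 35.0
```

Call:
arm_command --commands '[{"travel": [0,0,0.005],"rot": [0,0,0],"grip": 0.0},{"travel": [0,0,0.01],"rot": [0,0,0],"grip": 0.0},{"travel": [0,0,0.018],"rot": [0,0,0],"grip": 0.0},{"travel": [0,0,0.028],"rot": [0,0,0],"grip": 0.0},{"travel": [0,0,0.04],"rot": [0,0,0],"grip": 0.0},{"travel": [0,0,0.06],"rot": [0,0,0],"grip": 0.0},{"travel": [0,0,0.06],"rot": [0,0,0],"grip": 0.0}]'

```text
time_s: 25.2
tool_pos: [0.5447, 0.0574, 0.1682]
tcp_rot: [2.157, 2.273, -0.003]
contact_force: [0.9, -0.0, -0.6]
width: 0.0095
grasp_force: 35.0
```

```bash
python3 - <<'E'
from h import *
o=manip.get_obs(); print(o['tool_pos'].round(4),o['width'],o['grasp_force'],o['contact_force'].round(1))
cap('side','sb');cap('wrist','wb');cap('top','tb')
for n in('sb','sa'):
    g=cv2.imread(f'pics/{n}.png',0)[180:240:2,244:300:2]
    print(n)
    for i,r in enumerate(g): print(180+2*i,' '.join(f'{v//10:2d}' for v in r))
E
```

```text
[0.5447 0.0574 0.1682] 0.009481983272461253 34.99956786632538 [ 0.9 -0.  -0.6]
sb
180 12 12 12 16  8  2  2  2  2  1  1  1  2  7  8  7  7  6  2  1  2  1  0  1  2  6 10 11
182 11 11 12 14  7  2  3  6  2  2  1  1  2  8  8  8  8  8  2  2  3  2  1  3  7 10 11 11
184 11 12 12 11  5  2  8 13  3  1  0  1  3  9 11  9  9  7  2  1  2  1  4  9 11 11 11 11
186 11 12 11 11  6  3  8 12  3  1  0  0  3 11 12 12  9  7  2  1  2  6 10 11 11 11 11 11
188 11 11 12 11  8  4  5  9  3  0  1  1  3  8  9  9  9  7  5  4  8 11 11 11 11 11 11 11
190 11 11 11 11 11 10 10 10  3  1  1  4  7  9  9 10 10  9  8 10 11 11 11 11 11 11 11 11
192 11 11 11 11 11 11 11 11  6  3  6  8 10 11 11 11 12 11 11 11 11 11 11 11 12 11 11 11
194 11 11 11 11 11 11 12 11 10 10 13 10 11 11 11 11 11 11 11 11 11 11 11 11 12 11 11 11
196 11 11 11 11 11 11 11 12 12 11 11 11 11 11 11 11 11 12 11 11 11 11 11 11 11 11 11 11
198 11 11 12 11 11 11 11 11 11 11 11 11 11 11 12 12 11 11 11 11 11 12 11 11 11 11 11 11
200 11 11 11 11 11 11 11 11 11 11 11 12 11 11 11 11 11 11 11 11 11 11 12 12 11 11 11 11
202 11 11 11 11 11 11 11 11 11 11 11 11 11 11 11 1
[... 3564 characters left out ...]
 11 11 11 11 11 11 11 10  4  2  4  2  2  2  1  1  2  2  2  2  2  4  6  6  6  6  6  6
226 11 11 11 11 11 11 11 11  8  6  2  2  2  2  2  2  2  2  2  2  4  5  6  6  6  6  6  6
228 11 11 11 11 11 11 11  9  9 14 10  6  3  2  2  2  2  2  4  7  7  4  6  6  6  6  6  6
230 11 11 11 11 11 11 11  8  8 16 17 15 11  9  7  7  7  8  9  9  8  3  6  6  6  6  6  6
232 11 11 11 11 11 11 11  7  8 16 17 16 16 14 13 12 10 10 10  9  7  2  5  6  6  6  6  6
234 11 11 11 11 11 11 11  7  5 14 17 17 16 15 14 13 11 10 10  9  5  2  5  6  6  6  6  8
236 11 11 11 11 11 11 11  9  3 10 16 16 16 15 14 13 12 11 10  7  3  4  6  7  8  9  9 10
238 11 11 11 11 11 11 11 11  6  3 10 14 16 15 14 13 11 10  7  3  3  6  9 11 11 11 11 11
```

The spindle is bare and the clip is in the gripper. I'll carry it to the tray and level it (14.5° about x).

Call:
arm_command --commands '[{"travel": [-0.002,0.015,0],"rot": [0,0,0],"grip": 0.0},{"travel": [-0.006,0.04,0],"rot": [0,0,0],"grip": 0.0},{"travel": [-0.01,0.07,0],"rot": [2,0,0],"grip": 0.0},{"travel": [-0.015,0.1,0],"rot": [4,0,0],"grip": 0.0},{"travel": [-0.02,0.13,0],"rot": [6,0,0],"grip": 0.0},{"travel": [-0.025,0.16,0],"rot": [8,0,0],"grip": 0.0},{"travel": [-0.029,0.19,0],"rot": [10,0,0],"grip": 0.0},{"travel": [-0.033,0.22,0],"rot": [12,0,0],"grip": 0.0},{"travel": [-0.036,0.238,0],"rot": [14,0,0],"grip": 0.0},{"travel": [-0.037,0.246,0],"rot": [14.5,0,0],"grip": 0.0},{"travel": [-0.037,0.246,0],"rot": [14.5,0,0],"grip": 0.0},{"travel": [-0.037,0.246,0],"rot": [14.5,0,0],"grip": 0.0}]'

```text
time_s: 26.55
tool_pos: [0.5066, 0.3019, 0.1647]
tcp_rot: [-2.04, -2.146, -0.265]
contact_force: [-0.4, -0.2, -0.5]
width: 0.0094
grasp_force: 35.0
```

```bash
python3 - <<'E'
from h import *
o=manip.get_obs(); print(o['tool_pos'].round(4),o['width'],o['contact_force'].round(1),rot(o['tcp_rot']).round(3).tolist(),o['joints'].round(2))
s=load('side0'); g=cv2.imread('pics/side0.png',0)
# tray check in side view: project corners
P=[(.569,.337,.022),(.573,.222,.022),(.442,.329,.022),(.443,.208,.022)]
print(proj(s,P).round(0)*800/560)
E
```

```text
[0.5066 0.3019 0.1647] 0.009358418743446137 [-0.4 -0.2 -0.5] [[-0.051, 0.999, -0.0], [0.969, 0.049, 0.243], [0.243, 0.012, -0.97]] [ 0.19  0.26 -0.77  1.77 -0.03  1.05 -0.48]
[[212.85714286 437.14285714]
 [278.57142857 388.57142857]
 [274.28571429 494.28571429]
 [345.71428571 437.14285714]]
```

Call:
arm_command --commands '[{"travel": [0,0,-0.03],"rot": [0,0,0],"grip": 0.0},{"travel": [0,0,-0.06],"rot": [0,0,0],"grip": 0.0},{"travel": [0,0,-0.09],"rot": [0,0,0],"grip": 0.0},{"travel": [0,0,-0.11],"rot": [0,0,0],"grip": 0.0},{"travel": [0,0,-0.122],"rot": [0,0,0],"grip": 0.0},{"travel": [0,0,-0.13],"rot": [0,0,0],"grip": 0.0},{"travel": [0,0,-0.133],"rot": [0,0,0],"grip": 0.0},{"travel": [0,0,-0.133],"rot": [0,0,0],"grip": 0.0}]'

```text
time_s: 27.35
tool_pos: [0.5065, 0.3029, 0.0323]
tcp_rot: [-2.039, -2.147, -0.266]
contact_force: [0.5, -0.9, 0.0]
width: 0.0093
grasp_force: 35.0
```

Call:
arm_command --commands '[{"travel": [0,0,-0.001],"rot": [0,0,0],"grip": 0.0},{"travel": [0,0,-0.002],"rot": [0,0,0],"grip": 0.0},{"travel": [0,0,-0.002],"rot": [0,0,0],"grip": 0.0}]'

```text
time_s: 27.65
tool_pos: [0.5063, 0.3029, 0.0302]
tcp_rot: [-2.038, -2.147, -0.266]
contact_force: [-0.4, -0.2, 0.4]
width: 0.0099
grasp_force: 35.0
```

Call:
arm_command --commands '[{"travel": [0,0,-0.001],"rot": [0,0,0],"grip": 0.0},{"travel": [0,0,-0.002],"rot": [0,0,0],"grip": 0.0},{"travel": [0,0,-0.002],"rot": [0,0,0],"grip": 0.0}]'

```text
time_s: 27.95
tool_pos: [0.5066, 0.3037, 0.0288]
tcp_rot: [-2.038, -2.147, -0.267]
contact_force: [-1.9, 0.1, 6.9]
width: 0.0098
grasp_force: 35.0
```

Call:
arm_command --commands '[{"travel": [0,0,-0.001],"rot": [0,0,0],"grip": 0.0},{"travel": [0,0,-0.0015],"rot": [0,0,0],"grip": 0.0},{"travel": [0,0,-0.0015],"rot": [0,0,0],"grip": 0.0}]'

```text
time_s: 28.25
tool_pos: [0.5066, 0.3044, 0.0278]
tcp_rot: [-2.037, -2.148, -0.269]
contact_force: [-3.0, 0.6, 9.7]
width: 0.0095
grasp_force: 35.0
```

Call:
arm_command --commands '[{"travel": [0,0,0.001],"rot": [0,0,0],"grip": 0.0},{"travel": [0,0,0.001],"rot": [0,0,0],"grip": 0.011},{"travel": [0,0,0.001],"rot": [0,0,0],"grip": 0.014},{"travel": [0,0,0.001],"rot": [0,0,0],"grip": 0.025},{"travel": [0,0,0.001],"rot": [0,0,0],"grip": 0.035},{"travel": [0,0,0.001],"rot": [0,0,0],"grip": 0.035},{"travel": [0,0,0.001],"rot": [0,0,0],"grip": 0.035},{"travel": [0,0,0.001],"rot": [0,0,0],"grip": 0.035}]'

```text
time_s: 29.05
tool_pos: [0.5061, 0.3029, 0.0273]
tcp_rot: [-2.038, -2.147, -0.265]
contact_force: [0.2, -0.3, 0.3]
width: 0.0341
grasp_force: 0.0
```

Call:
arm_command --commands '[{"travel": [0,0,0.02],"rot": [0,0,0],"grip": 0.035},{"travel": [0,0,0.05],"rot": [0,0,0],"grip": 0.035},{"travel": [0,0,0.09],"rot": [0,0,0],"grip": 0.035},{"travel": [0,0,0.13],"rot": [0,0,0],"grip": 0.035},{"travel": [0,0,0.17],"rot": [0,0,0],"grip": 0.035},{"travel": [-0.04,0,0.2],"rot": [0,0,0],"grip": 0.035},{"travel": [-0.07,0,0.2],"rot": [0,0,0],"grip": 0.035},{"travel": [-0.07,0,0.2],"rot": [0,0,0],"grip": 0.035},{"travel": [-0.07,0,0.2],"rot": [0,0,0],"grip": 0.035}]'

```text
time_s: 29.95
tool_pos: [0.4361, 0.3026, 0.2276]
tcp_rot: [-2.039, -2.149, -0.266]
contact_force: [0.3, 0.2, 0.2]
width: 0.0348
grasp_force: 0.0
```

```bash
python3 - <<'E'
from h import *
o=manip.get_obs(); print(o['time_s'],o['tool_pos'].round(4),o['width'],o['contact_force'].round(1))
s=cap('side','sc'); t=cap('top','tc')
P=[(.507,.274,.01),(.507,.303,.047),(.506,-.263,.089),(.475,-.176,.002)]
print(proj(s,P).round(),proj(t,P).round())
g=cv2.imread('pics/sc.png',0)[270:352:3,145:245:3]
for i,r in enumerate(g): print(270+3*i,' '.join(f'{v//10:2d}' for v in r))
# fork unchanged?
for n,n0,(x,y) in(('tc','top0',(355,235)),('sc','side0',(360,185))):
    a,b=[cv2.imread(f'pics/{k}.png',0)[y-25:y+25,x-30:x+30] for k in(n,n0)]
    A=cv2.matchTemplate(cv2.imread(f'pics/{n}.png',0)[y-35:y+35,x-40:x+40],b,cv2.TM_CCOEFF_NORMED); print(n,cv2.minMaxLoc(A))
E
```

```text
29.95 [0.4361 0.3026 0.2276] 0.03476727327713467 [0.3 0.2 0.2]
[[195. 310.]
 [180. 308.]
 [363. 162.]
 [348. 210.]] [[182. 212.]
 [169. 209.]
 [379. 231.]
 [339. 243.]]
270  7  7  7 11 12 12 12 13 13 12 12 12 12 13 12 13 10  2  1  1  1  6 12  6  2  1  2  7 12 13 12 13 12 13
273  7  8 12 12 12 12 13 13 12 12 12 12 12 12 12  8  8  1  1  1  1  9 12  7  2  5 11 12 12 13 12 12 13 13
276 11 13 13 13 12 12 13 12 13 12 13 12 13 12  5  2  3  2  1  3 10 12 12 12 11 12 13 12 13 12 13 12 13 12
279 13 13 13 12 13 12 13 12 12 12 12 12 10  3  1  1  2  1  4  7  8 12 13 12 13 12 12 12 12 12 12 12 12 12
282 12 13 12 12 13 12 13 12 13 12 12  7  2  1  2  2  2  2  3  5  7  8 12 12 13 13 12 12 13 13 12 12 12 12
285 13 13 12 12 12 13 12 13 12 11  4  2  2  1  2  3  2  3  3  3  5  7  8 12 13 12 12 12 13 13 12 12 12 13
288 12 12 13 12 12 13 13 13 10  3  1  2  2  3  3  2  3  3  3  3  3  4  7  7 11 12 13 12 12 12 13 12 12 12
291 13 13 13 13 13 13 12  7  1  2  2  2  3  3  3  3  3  3  2  3  2  2  4  7  7 11 13 12 12 12 12 12 12 12
294 13 13 13 13 13 11  5  2  2  2  2  3  3  3  3  3  3  3  3  3  3  3  3  4  7  7 1
[... 1465 characters left out ...]
 4  5  8 11 12 12 12 12 13 12 12 12 13 13
339 12 12 12 12 12 12 12 12 12 12 12  5  4  3  3  4  4  4  4  4  5  9 12 12 13 13 13 13 12 12 13 12 12 12
342 12 12 12 12 12 13 12 12 12 12 12 12  6  4  4  3  4  4  4  5  8 12 12 12 12 13 12 13 13 13 13 12 13 13
345 13 13 12 13 13 12 12 12 12 12 12 12 12  6  4  4  4  3  6  9 12 13 12 13 13 13 12 13 12 13 12 13 12 13
348 12 12 13 12 12 12 13 13 13 12 12 12 12 12  5  3  4  7 10 12 12 13 13 13 13 12 13 13 13 13 13 13 13 13
351  8 12 13 12 12 12 12 12 12 12 13 12 13 12 12  5 10 12 12 12 13 12 12 13 13 12 13 12 13 13 13 13 13 13
tc (-0.22922995686531067, 0.9808681607246399, (0, 8), (10, 10))
sc (-0.16956016421318054, 0.9877374768257141, (20, 2), (10, 10))
```

The clip lies within the tray, and the fork matches its starting view with zero offset. I'll hand the job in.

```bash
python3 -c "
from bench import manip
print(manip.sign_off())"
```

```text
the job is handed in; nothing more can be done
None
```

The clip was freed with the fork and lies in the tray, the fork stands upright on the bench where it was, and the job was handed in at about 30 s; sign-off returned no verdict, so the result is not confirmed.

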